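# Load and secure the paint shaker

### The job

Press the red mushroom stop button fully in first, then stand every paint jar with a white screw cap upright in its own pocket of the blue shaker. Shut the clear hood fully, turn both orange-finned turnbuttons right across over the hood's ears, and only then turn the red stop button clockwise as far as it goes so that it comes fully up again. Leave the other things on the table where they are.

Things in the scene. Friction and masses are not known exactly. Their poses are not given: they have to be found in the camera images.
- jar1: pink paint jar with a white screw cap, round: body 50 mm across and 48 mm tall, cap 44 mm across and 12 mm tall (60 mm in all), 0.1 to 0.25 kg. Origin: centre of its underside, z up. Two to four of the four jars are present; an absent one reads None.
- jar2: orange paint jar with a white screw cap, round: body 50 mm across and 48 mm tall, cap 44 mm across and 12 mm tall (60 mm in all), 0.1 to 0.25 kg. Origin: centre of its underside, z up. Two to four of the four jars are present; an absent one reads None.
- jar3: teal paint jar with a white screw cap, round: body 50 mm across and 48 mm tall, cap 44 mm across and 12 mm tall (60 mm in all), 0.1 to 0.25 kg. Origin: centre of its underside, z up. Two to four of the four jars are present; an absent one reads None.
- jar4: yellow paint jar with a white screw cap, round: body 50 mm across and 48 mm tall, cap 44 mm across and 12 mm tall (60 mm in all), 0.1 to 0.25 kg. Origin: centre of its underside, z up. Two to four of the four jars are present; an absent one reads None.
- mixer: low blue paint shaker, fixed. Origin: centre of its underside; x to its rear, y to its left, z up. Chassis 185 (x) by 190 mm (y), black top face at z = 60 mm with four pockets. Side wings, 90 mm long in x, top at 60 mm, reach y = +-171 mm and carry turnbuttons at x = 0, y = +-147 mm. Clear hood hinged on the rear top edge: hinge line along y at x = 92.5, z = 60 mm.
- pocket0 (a point): centre of the floor of the rear left pocket: square, 62 x 62 mm, 16 mm deep, sides along the mixer's x and y. Pocket centres are 78 mm apart in x, 95 mm in y; any jar fits any pocket. Rear pocket centres are 50 mm in front of the hinge.
- pocket1 (a point): centre of the floor of the rear right pocket: square, 62 x 62 mm, 16 mm deep, sides along the mixer's x and y. Pocket centres are 78 mm apart in x, 95 mm in y; any jar fits any pocket. Rear pocket centres are 50 mm in front of the hinge.
- pocket2 (a point): centre of the floor of the front left pocket: square, 62 x 62 mm, 16 mm deep, sides along the mixer's x and y. Pocket centres are 78 mm apart in x, 95 mm in y; any jar fits any pocket. Rear pocket centres are 50 mm in front of the hinge.
- pocket3 (a point): centre of the floor of the front right pocket: square, 62 x 62 mm, 16 mm deep, sides along the mixer's x and y. Pocket centres are 78 mm apart in x, 95 mm in y; any jar fits any pocket. Rear pocket centres are 50 mm in front of the hinge.
- hood (a joint): clear hood, rad: 0 shut on the top face, 1.57 upright over the rear edge (so at the start). Stiff hinge: stays where left, a few N at the handle move it. 185 x 190 mm, 56 mm tall when shut, 52 inside: a 60 mm jar not down in a pocket keeps it from shutting. Steel ears at its sides, 6 mm thick, reach y = +-127 mm; the turnbuttons go over them.
- hood_handle (a point): middle of the hood's orange handle, a round bar 10 to 12 mm thick, 90 mm long along the mixer's y, 35 mm off the hood's front wall. Hood shut: 220 mm in front of the hinge line and 40 mm above it; hood upright: the topmost part.
- latch_left (a joint): turn of the left (+y) turnbutton in rad: 0 lying along the mixer's x (hood free); grows counter-clockwise seen from above to 1.57 at its stop, lying across (along y) over the hood's ear. Stays where it is left; turns with about 0.06 N m.
- latch_left_fin (a point): on the left (+y) turnbutton's axis, 6 mm below the top of its orange grip fin. Fin 40 mm long, 12 mm thick, 28 mm tall, standing on and along the steel blade (72 x 18 mm), whose top is 14.5 mm above the wing. The frame's x axis runs along the fin.
- latch_right (a joint): turn of the right (-y) turnbutton in rad: 0 lying along the mixer's x (hood free); grows counter-clockwise seen from above to 1.57 at its stop, lying across (along y) over the hood's ear. Stays where it is left; turns with about 0.06 N m.
- latch_right_fin (a point): on the right (-y) turnbutton's axis, 6 mm below the top of its orange grip fin. Fin 40 mm long, 12 mm thick, 28 mm tall, standing on and along the steel blade (72 x 18 mm), whose top is 14.5 mm above the wing. The frame's x axis runs along the fin.
- stop (a joint): travel of the red mushroom stop button in m: 0 up (released), 0.008 fully pressed. Pressing it home takes about 7 N; it then stays down by itself until it is turned back.
- stop_knob (a joint): turn of the red mushroom cap, rad: 0 (at the start) to 1.0, clockwise seen from above. Turning the pressed cap raises it 8 mm per rad, so at 1.0 it is fully up (let the hand rise with it); light to turn, stays where turned, cannot be pressed while turned.
- stop_top (a point): centre of the top of the red mushroom cap: round, 40 mm across, 22 mm tall, with a white mark on top, on a yellow box 80 x 80 x 50 mm tall, fixed to the table. Cap top 84 mm above the table when up, 76 mm when pressed; its underside is then 12 or 4 mm above the box.
- brush: flat paint brush, 170 mm, lying on the table; a bystander, to be left where it is
- cup: white open plastic cup, 68 mm across, 80 mm tall; a bystander, to be left where it is
- tape: yellow roll of tape lying flat, 90 mm across, 24 mm tall; a bystander, to be left where it is
- sander: cork sanding block 110 x 65 x 35 mm; a bystander, to be left where it is
- can: closed steel can with a green label, 74 mm across, 110 mm tall; a bystander, to be left where it is
- bottle: blue bottle with a black cap, 60 mm across, 170 mm tall; a bystander, to be left where it is
Things that resemble listed ones, but are neither listed nor needed, are in the scene too. Leave any brown look-alike of the jar3 alone. Of the things that look like the part that bears stop, the middle-sized one is meant.

How it is judged (in metres and radians):
On the way, in this order (a step that is already met when the one before it is completed fails the run):
1. the stop button is pressed in while the hood is still open (value of joint stop above 0.006 m and value of joint hood above 1 rad), for 0.2 s.
2. with the stop in, every jar stands in a pocket (value of joint stop above 0.005 m and (distance between jar1 and pocket0 below 0.013 m or distance between jar1 and pocket1 below 0.013 m or distance between jar1 and pocket2 below 0.013 m or distance between jar1 and pocket3 below 0.013 m) and angle between each of jar1, jar2, jar3, jar4's own z axis and vertical below 0.15 rad and (distance between jar2 and pocket0 below 0.013 m or distance between jar2 and pocket1 below 0.013 m or distance between jar2 and pocket2 below 0.013 m or distance between jar2 and pocket3 below 0.013 m) and (distance between jar3 and pocket0 below 0.013 m or distance between jar3 and pocket1 below 0.013 m or distance between jar3 and pocket2 below 0.013 m or distance between jar3 and pocket3 below 0.013 m) and (distance between jar4 and pocket0 below 0.013 m or distance between jar4 and pocket1 below 0.013 m or distance between jar4 and pocket2 below 0.013 m or distance between jar4 and pocket3 below 0.013 m)), for 0.3 s.
3. with the stop in, the hood is shut over the seated jars (all of step 2 and value of joint hood below 0.05 rad), for 0.2 s.
4. with the stop still in, both turnbuttons are across over the ears of the shut hood (value of joint stop above 0.005 m and value of joint hood below 0.05 rad and value of joint each of latch_left, latch_right above 1.25 rad), for 0.2 s.
5. the stop is turned clockwise and is up again (value of joint stop below 0.002 m and value of joint stop_knob above 0.8 rad and value of joint hood below 0.05 rad and value of joint each of latch_left, latch_right above 1.25 rad), for 0.2 s.
At the end, for the whole second after the job is handed in: every jar present stands upright (within 0.15 rad) down in a pocket, its underside's centre within 13 mm of the pocket floor's centre; the hood within 0.05 rad of shut; both turnbuttons turned past 1.25 rad; the stop button turned past 0.8 rad and up to within 2 mm (all of step 5 and (distance between jar1 and pocket0 below 0.013 m or distance between jar1 and pocket1 below 0.013 m or distance between jar1 and pocket2 below 0.013 m or distance between jar1 and pocket3 below 0.013 m) and angle between each of jar1, jar2, jar3, jar4's own z axis and vertical below 0.15 rad and (distance between jar2 and pocket0 below 0.013 m or distance between jar2 and pocket1 below 0.013 m or distance between jar2 and pocket2 below 0.013 m or distance between jar2 and pocket3 below 0.013 m) and (distance between jar3 and pocket0 below 0.013 m or distance between jar3 and pocket1 below 0.013 m or distance between jar3 and pocket2 below 0.013 m or distance between jar3 and pocket3 below 0.013 m) and (distance between jar4 and pocket0 below 0.013 m or distance between jar4 and pocket1 below 0.013 m or distance between jar4 and pocket2 below 0.013 m or distance between jar4 and pocket3 below 0.013 m) and linear speed of each of jar1, jar2, jar3, jar4 below 0.03 m/s); the robot touches nothing.
It fails at once if a bystander (brush, cup, tape, sanding block, can or bottle) is moved by more than 4 cm (distance of any of brush, cup, tape, sander, can, bottle from where it was at the start of the episode above 0.04 m).
Of jar1, jar2, jar3, jar4 only 2 to 4 are there at a start; the rules pass over those that are not, and their reading is None.
At some moment in a run one of jar1, jar2, jar3, jar4 may be knocked a few centimetres aside while the robot is not near it.
It also fails if it takes over 210 s, if anything falls off the work surface, if the arm or the gripper's body presses on something with over 40 N, if the wrist force passes 120 N, or if a joint passes its speed limit or range.

### The arm

A 7-joint arm with a two-finger parallel gripper is mounted at the origin on the work surface. World frame = base frame: x ahead of the robot, y to its left, z up, the work surface at z = 0. Lengths are in mm, angles in rad, forces in N, time in s.
With the tool pointing down it reaches from about 425 to 875 mm from the base axis. Payload 8.4 kg.
Tool frame: the origin (TCP) lies on the centre line of the jaws, within the pads' length; the fingertips stand 8 mm ahead of it and the grasp point (between the pads) lies 11 mm behind it; z points along the fingers, y is the line along which they close (so a half turn about z gives the same grasp; the last joint's range is limited). The gripper opens to 87 mm and grips with 3 to 60 N. Pads are 19 mm wide; open, the fingers measure 117 mm over their backs; the gripper's body (75 mm by 190 mm) begins 51 mm behind the grasp point.
Start: joints at [-1.396, 0.333, 0.04, 1.465, -0.013, 1.343, -0.059], TCP at [175.757, 625.758, 230.546] pointing down, gripper open.
Joint ranges: [-2.58, 2.58], [-0.38, 2.09], [-1.3, 1.39], [0.25, 2.4], [-1.5, 4.64], [0.08, 2.09], [-2.65, 2.65]. Speed limits (rad/s): [2.22, 2.22, 2.79, 2.79, 3.14, 3.14, 3.14].

### API

Orientations are given as a 3x3 rotation matrix whose columns are the frame's x, y, z axes.
In Python, from rig import telemetry, viewer, robot gives the robot as it stands. The module is installed in compiled form; this text tells all that it offers.
- The arm moves only by the tool send_rows, never from a script. Its argument "commands" is a list of rows, each an object of numbers: "rx", "ry", "rz": the turn, a rotation vector about the world's x, y, z in rad; "x", "y", "z": the shift along the world's x, y, z in mm; "hand": the finger opening in mm, from 0 to 87. A call has 1 to 12 rows; each row shifts and turns the commanded pose from where the row before left it; what a row does not reach is not made up. A row lasts 1/12 s, in which the tool goes at most 41.7 mm and 7.16 degrees, less where a joint would pass 70% of its speed; a pose out of reach is approached as far as the arm can. A call is refused whole if a number of a shift passes 41.7 or a number of a turn 0.125, either way. A call with a gripper value outside its range is refused whole. The fingers move at their own pace and stop on an object; the grip force is fixed at half the most. Time passes only in rows, so rows that do not move let the fingers close. It gives the time, the measured TCP pose, the force, the opening and the grip force at its end, in the units of the state.
- telemetry.get_state(): the state, without advancing time (a new reading comes with each control period).
- viewer.snapshot(name): name is "scene" or "top" or "wrist"; returns the picture (480x640x3 uint8, blue, green, red); there is no depth.
- viewer.camera_model(name): a dict with "intrinsics" (3x3 intrinsics, pixels), "xyz" and "rotation" of the camera in the world; the wrist camera has in their place "mount" (4x4, takes a point from camera to tool coordinates, whose origin is the TCP and whose axes are the flange's). Camera axes: x right, y down, z forward; pixel columns grow to the right and rows downward; lengths in mm; the calibration is good to about 2 mm. A picture is of the moment at which its call begins: read the wrist's pose just before it. camera_model takes no time and is no camera call.
- robot.close_job(): hands the job in; it is judged then, once.
The state is a dict: "time_s": time; "joints": joint angles; "joint_vel": joint speeds; "effort": joint torques, N m; "tool_pos": TCP position; "orientation": TCP orientation; "ft_force": force on the tool from outside, world axes, zero at the start; "moment": the same for the moment, N m; "finger_gap": finger opening in mm; "gripper_force": force on a finger pad.
Only numpy, scipy, OpenCV 4.12 (cv2) and the standard library are available. Lean on these libraries where they do the work, as an engineer would, in place of code of your own. Each camera call takes 0.05 s, during which the arm holds its last target. There are 200 camera calls.

## Working session

There is one attempt and no reset: what is moved stays moved. The work goes in short steps, Python scripts to look and compute and a tool call to move; the robot and the scene stay as the last step left them, time stands still between calls to the robot, and variables do not carry over. Pictures are saved under pics/ and viewed, at most 18 in all, crops included, and the job is handed in when it is done.

Besides the shell and the picture viewer there is one more tool, called after ">>>" as name([rows], argument=value, ...), one row to a line, values as JSON. send_rows: Moves the arm, as the interface text tells. Its arguments: {"type":"object","properties":{"commands":{"type":"array"}},"required":["commands"]}

```bash
mkdir -p pics
cat > h.py <<'E'
import numpy as np, cv2
from rig import telemetry, viewer, robot
def snap(n,f):
    im=viewer.snapshot(n); cv2.imwrite('pics/'+f,im); return im
def ray(n,u,v,z):
    c=viewer.camera_model(n); K=np.array(c["intrinsics"])
    if n=="wrist":
        s=telemetry.get_state(); T=np.eye(4); T[:3,:3]=s["orientation"]; T[:3,3]=s["tool_pos"]
        M=T@np.array(c["mount"]); R,p=M[:3,:3],M[:3,3]
    else: R,p=np.array(c["rotation"]),np.array(c["xyz"])
    d=R@np.linalg.solve(K,[u,v,1]); return p+d*(z-p[2])/d[2]
def proj(n,P):
    c=viewer.camera_model(n); K=np.array(c["intrinsics"])
    R,p=np.array(c["rotation"]),np.array(c["xyz"])
    q=K@(R.T@(np.array(P,float)-p)); return q[:2]/q[2]
E
python3 - <<'E'
from h import *
np.set_printoptions(precision=3,suppress=True)
for n in("top","scene"):
    snap(n,n+'0.png'); print(viewer.camera_model(n))
print(viewer.camera_model("wrist"))
print(telemetry.get_state())
E
```

```text
{'intrinsics': array([[514.511,   0.   , 310.216],
       [  0.   , 514.511, 235.561],
       [  0.   ,   0.   ,   1.   ]]), 'xyz': array([ 343.002,   11.503, 1521.041]), 'rotation': array([[ 0.028, -0.987,  0.157],
       [-1.   , -0.027,  0.006],
       [-0.002, -0.158, -0.988]])}
{'intrinsics': array([[531.626,   0.   , 315.548],
       [  0.   , 531.626, 237.486],
       [  0.   ,   0.   ,   1.   ]]), 'xyz': array([1238.464, -484.255,  993.513]), 'rotation': array([[ 0.58 ,  0.594, -0.557],
       [ 0.814, -0.41 ,  0.411],
       [ 0.016, -0.692, -0.722]])}
{'intrinsics': array([[374.567,   0.   , 316.802],
       [  0.   , 374.567, 241.228],
       [  0.   ,   0.   ,   1.   ]]), 'mount': array([[  -0.001,   -0.969,   -0.247,   67.677],
       [   1.   ,   -0.001,   -0.   ,    0.123],
       [  -0.   ,   -0.247,    0.969, -153.565],
       [   0.   ,    0.   ,    0.   ,    1.   ]])}
{'time_s': 0.1, 'joints': array([-1.396,  0.334,  0.04 ,  1.466, -0.013,  1.343, -0.058]), 'joint_vel': array([ 0.003, -0.004, -0.003, -0.003, -0.   , -0.001, -0.001]), 'effort': array([  0.004, -65.782,   1.34 , -40.471,  -0.06 ,   0.041,   0.   ]), 'tool_pos': array([175.639, 625.381, 229.737]), 'orientation': array([[-0.963,  0.27 , -0.   ],
       [ 0.27 ,  0.963, -0.001],
       [-0.   , -0.001, -1.   ]]), 'ft_force': array([-0.401,  0.011,  0.705]), 'moment': array([-0.031, -0.004,  0.033]), 'gripper_force': 0.0, 'finger_gap': 87.11639974327018}
```

View pics/top0.png

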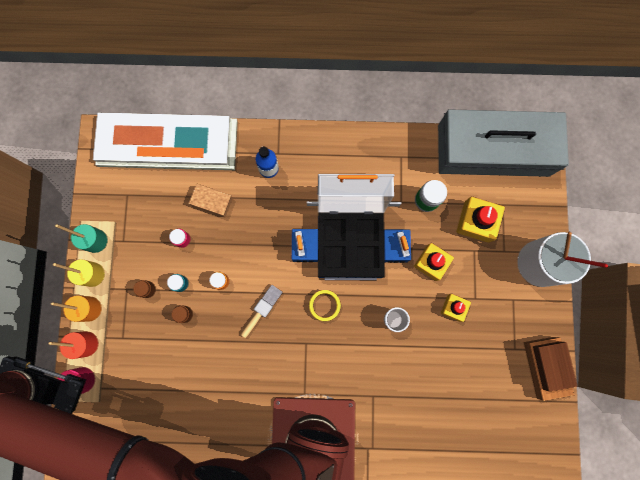

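View pics/scene0.png

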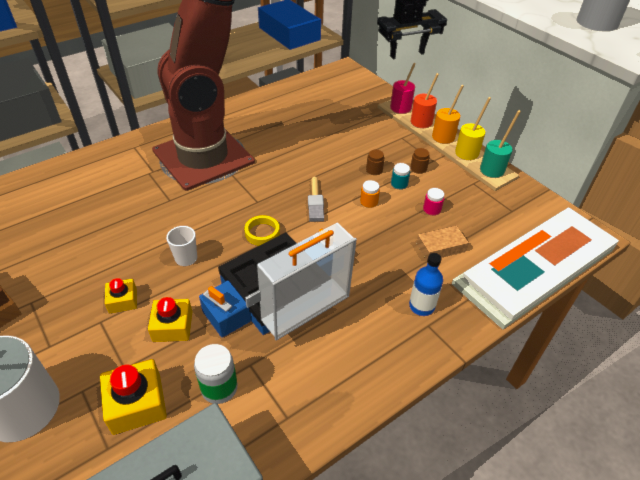

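The top view shows the middle of three red/yellow buttons at (437,262), with a larger one at (485,218) and a smaller one at (457,307). The white-capped jars are pink (179,238), orange (218,282) and teal (177,283). Brown look-alikes are at (142,288) and (181,314). The mixer is centred near (351,245) with its rear towards +x. The red sticks and cans at the left edge are decoys. I'll measure these and check them in one crop.

Run:
```python
from h import *
np.set_printoptions(precision=1,suppress=True)
im=cv2.imread('pics/top0.png'); hsv=cv2.cvtColor(im,cv2.COLOR_BGR2HSV)
c=cv2.resize(im[165:330,285:480],None,fx=4,fy=3.6*4/3.6,interpolation=cv2.INTER_CUBIC)
cv2.imwrite('pics/crop1.png',c[:600,:780])
def blobs(n,m,z,roi,amin=15):
    x0,y0,x1,y1=roi; k=np.zeros_like(m); k[y0:y1,x0:x1]=m[y0:y1,x0:x1]
    N,L,S,C=cv2.connectedComponentsWithStats(k)
    for i in range(1,N):
        if S[i,4]>=amin: print(n,C[i],S[i],ray('top',*C[i],z))
blobs('whitecap',cv2.inRange(hsv,(0,0,170),(180,70,255)),60,(130,220,240,330))
red=cv2.inRange(hsv,(0,180,120),(6,255,255))|cv2.inRange(hsv,(172,180,120),(180,255,255))
blobs('red',red,80,(400,190,520,330))
blobs('yellow',cv2.inRange(hsv,(20,180,150),(32,255,255)),50,(400,190,520,330))
blobs('orange',cv2.inRange(hsv,(6,200,180),(16,255,255)),100,(285,225,420,265),5)
blobs('handle',cv2.inRange(hsv,(6,200,180),(16,255,255)),280,(330,165,390,190),5)
k=cv2.inRange(hsv,(0,0,0),(180,255,60)); kk=np.zeros_like(k);kk[205:285,310:392]=k[205:285,310:392]
kk=cv2.morphologyEx(kk,cv2.MORPH_CLOSE,np.ones((9,9)))
N,L,S,C=cv2.connectedComponentsWithStats(kk); i=1+S[1:,4].argmax(); pts=np.argwhere(L==i)[:,::-1].astype(np.float32)
r=cv2.minAreaRect(pts);print('black',r); 
for p in cv2.boxPoints(r): print(ray('top',*p,60))
b=cv2.inRange(hsv,(105,150,80),(125,255,255)); blobs('blue',b,60,(285,220,420,290))
```

```text
whitecap [176.9 236.2] [169 229  16  15 187] [563.6 403.8  60. ]
whitecap [217.  279.7] [209 272  17  16 192] [441.9 281.4  60. ]
whitecap [174.7 281.8] [167 275  16  15 194] [432.5 401.   60. ]
red [487.5 215.1] [479 206  18  18 209] [ 645.7 -483.7   80. ]
red [437.2 260. ] [431 253  14  14 128] [ 513.  -338.9   80. ]
red [458.7 307.4] [454 302  11  11  75] [ 382.3 -396.8   80. ]
yellow [482.5 218.6] [462 197  43  42 729] [ 641. -479.   50.]
yellow [434.8 261.5] [417 243  36  37 468] [ 512.  -339.2   50. ]
yellow [456.8 307.6] [444 294  27  28 288] [ 382.4 -400.    50. ]
orange [402.5 239.5] [402 237   2   6   6] [ 565.4 -237.7  100. ]
orange [404.7 246.5] [404 244   3   6   6] [ 545.8 -243.8  100. ]
handle [356.8 177.5] [338 176  39   3  77] [690.2 -92.6 280. ]
black ((350.5, 245.0), (64.0, 81.0), 90.0)
[642.   22.9  60. ]
[ 648.4 -211.5   60. ]
[ 463.1 -212.1   60. ]
[456.8  17.7  60. ]
blue [306.  244.3] [292 229  26  31 619] [550.3  31.7  60. ]
blue [394.7 244.8] [384 230  27  30 576] [ 555.6 -222.4   60. ]
```

View pics/crop1.png

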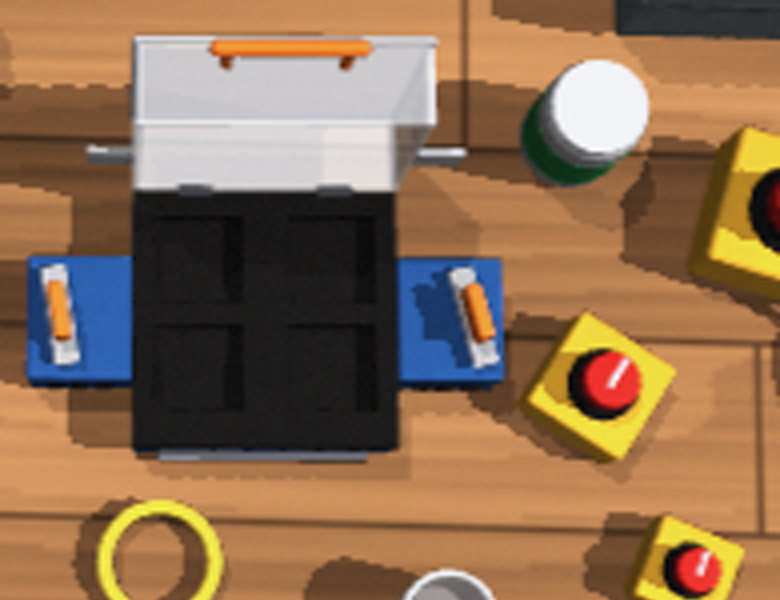

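The crop confirms the middle-sized button: red cap at about (437,260) on a 36 px yellow box, against 43 px and 27 px for the other two. The pockets, fins and ears are all visible. Next I'll fit the mixer pose.

Run:
```python
from h import *
from scipy.optimize import least_squares
np.set_printoptions(precision=3,suppress=True)
f=lambda X,Y:(285+(X+.5)/4-.5,165+(Y+.5)/4-.5)
obs=[((92.5,95,60),f(133,190)),((92.5,-95,60),f(398,190)),((-92.5,95,60),f(133,449)),((-92.5,-95,60),f(398,447)),
((45,171,60),f(28,257)),((45,-171,60),f(501,258)),((-45,171,60),f(28,377)),((-45,-171,60),f(502,377))]
def T(p,q):
    c,s=np.cos(p[2]),np.sin(p[2]); return [p[0]+c*q[0]-s*q[1],p[1]+s*q[0]+c*q[1],q[2]]
r=least_squares(lambda p:np.ravel([proj('top',T(p,q))-o for q,o in obs]),[552,-95,0.03],loss='soft_l1')
p=r.x; print(p, r.fun.reshape(-1,2))
for n,q in dict(p0=(42.5,47.5,44),p1=(42.5,-47.5,44),p2=(-35.5,47.5,44),p3=(-35.5,-47.5,44),handle=(132.5,0,280),shut=(-127.5,0,100),LL=(0,147,96),LR=(0,-147,96)).items(): print(n,np.array(T(p,q)),proj('top',T(p,q)))
for q in [(513,-339,84),(513,-339,50)]: print(proj('top',q))
```

```text
[554.68  -96.903   0.025] [[-0.079  0.132]
 [-0.711  0.293]
 [-0.113 -0.75 ]
 [ 0.563 -0.069]
 [-0.207 -0.526]
 [ 0.251 -0.477]
 [-0.478  0.539]
 [ 0.876  0.856]]
p0 [595.99  -48.365  44.   ] [334.031 230.244]
p1 [ 598.344 -143.336   44.   ] [366.666 230.326]
p2 [518.014 -50.298  44.   ] [334.151 256.873]
p3 [ 520.368 -145.268   44.   ] [367.056 256.96 ]
handle [687.139 -93.62  280.   ] [357.157 178.68 ]
shut [ 427.219 -100.063  100.   ] [352.463 287.778]
LL [551.038  50.051  96.   ] [299.367 242.007]
LR [ 558.323 -243.858   96.   ] [404.436 242.278]
[437.62  259.792]
[434.744 261.106]
```

>>> send_rows([
  {"x":26,"y":-40,"hand":0},
  {"x":26,"y":-40},
  {"x":26,"y":-40},
  {"x":26,"y":-40},
  {"x":26,"y":-40},
  {"x":26,"y":-40},
  {"x":26,"y":-40},
  {"x":26,"y":-40},
  {"x":26,"y":-40},
  {"x":26,"y":-40},
  {"x":26,"y":-40},
  {"x":8,"y":-40},
])

```text
validation failed for argument at $.co...
```

>>> send_rows([
  {"x":26,"y":-40,"z":0,"rx":0,"ry":0,"rz":0,"hand":0},
  {"x":26,"y":-40,"z":0,"rx":0,"ry":0,"rz":0,"hand":0},
  {"x":26,"y":-40,"z":0,"rx":0,"ry":0,"rz":0,"hand":0},
  {"x":26,"y":-40,"z":0,"rx":0,"ry":0,"rz":0,"hand":0},
  {"x":26,"y":-40,"z":0,"rx":0,"ry":0,"rz":0,"hand":0},
  {"x":26,"y":-40,"z":0,"rx":0,"ry":0,"rz":0,"hand":0},
  {"x":26,"y":-40,"z":0,"rx":0,"ry":0,"rz":0,"hand":0},
  {"x":26,"y":-40,"z":0,"rx":0,"ry":0,"rz":0,"hand":0},
  {"x":26,"y":-40,"z":0,"rx":0,"ry":0,"rz":0,"hand":0},
  {"x":26,"y":-40,"z":0,"rx":0,"ry":0,"rz":0,"hand":0},
  {"x":26,"y":-40,"z":0,"rx":0,"ry":0,"rz":0,"hand":0},
  {"x":8,"y":-40,"z":0,"rx":0,"ry":0,"rz":0,"hand":0},
])

```text
time_s: 1.1
tool_pos: [435.4, 199.7, 230.4]
orientation: [[-0.963, 0.271, 0.001], [0.271, 0.963, -0.0], [-0.001, 0.0, -1.0]]
ft_force: [0.2, -0.0, 1.1]
finger_gap: 15.2
gripper_force: 0.0
```

>>> send_rows([
  {"x":0,"y":-40,"z":0,"rx":0,"ry":0,"rz":0,"hand":0},
  {"x":0,"y":-40,"z":0,"rx":0,"ry":0,"rz":0,"hand":0},
  {"x":0,"y":-40,"z":0,"rx":0,"ry":0,"rz":0,"hand":0},
  {"x":0,"y":-40,"z":0,"rx":0,"ry":0,"rz":0,"hand":0},
  {"x":0,"y":-40,"z":0,"rx":0,"ry":0,"rz":0,"hand":0},
  {"x":0,"y":-40,"z":0,"rx":0,"ry":0,"rz":0,"hand":0},
  {"x":0,"y":-40,"z":0,"rx":0,"ry":0,"rz":0,"hand":0},
  {"x":0,"y":-40,"z":0,"rx":0,"ry":0,"rz":0,"hand":0},
  {"x":10,"y":-40,"z":0,"rx":0,"ry":0,"rz":0,"hand":0},
  {"x":10,"y":-40,"z":0,"rx":0,"ry":0,"rz":0,"hand":0},
  {"x":10,"y":-40,"z":0,"rx":0,"ry":0,"rz":0,"hand":0},
  {"x":10,"y":-40,"z":0,"rx":0,"ry":0,"rz":0,"hand":0},
])

```text
time_s: 2.1
tool_pos: [473.9, -280.3, 231.1]
orientation: [[-0.963, 0.269, 0.002], [0.269, 0.963, -0.0], [-0.002, 0.001, -1.0]]
ft_force: [0.1, 0.1, 0.5]
finger_gap: 0.2
gripper_force: 0.0
```

>>> send_rows([
  {"x":0,"y":0,"z":0,"rx":0,"ry":0,"rz":0,"hand":0},
  {"x":0,"y":0,"z":0,"rx":0,"ry":0,"rz":0,"hand":0},
  {"x":0,"y":0,"z":0,"rx":0,"ry":0,"rz":0,"hand":0},
])

```text
time_s: 2.35
tool_pos: [473.1, -278.3, 230.0]
orientation: [[-0.962, 0.271, -0.002], [0.271, 0.962, -0.0], [0.002, -0.001, -1.0]]
ft_force: [-0.1, -0.2, 0.4]
finger_gap: 0.7
gripper_force: 0.0
```

Run:
```python
from h import *
np.set_printoptions(precision=1,suppress=True)
print(telemetry.get_state()['joints'])
im=snap('wrist','w1.png'); hsv=cv2.cvtColor(im,cv2.COLOR_BGR2HSV)
red=cv2.inRange(hsv,(0,180,90),(6,255,255))|cv2.inRange(hsv,(172,180,90),(180,255,255))
N,L,S,C=cv2.connectedComponentsWithStats(red)
for i in range(1,N):
    if S[i,4]>100: x,y,w,h,a=S[i]; print(S[i],C[i],ray('wrist',*C[i],84),ray('wrist',x+w/2,y+h/2,84))
```

```text
[-0.5  0.2  1.   1.8 -0.2  1.3  1.9]
[144 144  23  37 110] [158.4 156.8] [ 382.8 -380.2   84. ] [ 386.2 -384.1   84. ]
```

View pics/w1.png

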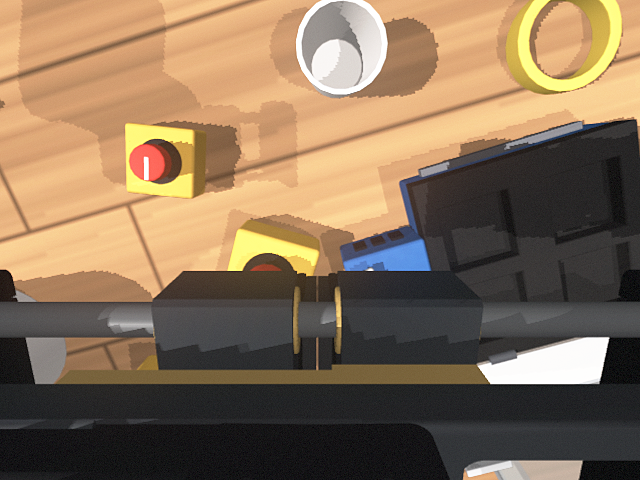

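The wrist view shows the small button at (165,160) and the middle button at (270,260), partly hidden behind the fingers. I'll move over the middle one and press it.

>>> send_rows([
  {"x":20,"y":-30,"z":0,"rx":0,"ry":0,"rz":0,"hand":0},
  {"x":20,"y":-30,"z":0,"rx":0,"ry":0,"rz":0,"hand":0},
  {"x":0,"y":0,"z":-20,"rx":0,"ry":0,"rz":0,"hand":0},
  {"x":0,"y":0,"z":-25,"rx":0,"ry":0,"rz":0,"hand":0},
  {"x":0,"y":0,"z":-25,"rx":0,"ry":0,"rz":0,"hand":0},
  {"x":0,"y":0,"z":-25,"rx":0,"ry":0,"rz":0,"hand":0},
  {"x":0,"y":0,"z":-20,"rx":0,"ry":0,"rz":0,"hand":0},
  {"x":0,"y":0,"z":0,"rx":0,"ry":0,"rz":0,"hand":0},
])

```text
time_s: 3.07
tool_pos: [512.7, -334.7, 112.7]
orientation: [[-0.963, 0.268, -0.003], [0.268, 0.963, 0.004], [0.004, 0.004, -1.0]]
ft_force: [-0.4, 0.6, 0.4]
finger_gap: 0.4
gripper_force: 0.0
```

>>> send_rows([
  {"x":0,"y":0,"z":0,"rx":0,"ry":0,"rz":0,"hand":0},
  {"x":0,"y":0,"z":0,"rx":0,"ry":0,"rz":0,"hand":0},
])

```text
time_s: 3.23
tool_pos: [514.6, -337.9, 117.5]
orientation: [[-0.963, 0.269, 0.003], [0.269, 0.963, 0.0], [-0.003, 0.001, -1.0]]
ft_force: [0.1, 0.4, 0.4]
finger_gap: 0.5
gripper_force: 0.0
```

Run:
```python
from h import *
np.set_printoptions(precision=2,suppress=True)
print(telemetry.get_state()['joints'])
im=snap('top','t1.png'); c=cv2.resize(im[225:300,390:490],None,fx=6,fy=6,interpolation=cv2.INTER_CUBIC)
s=snap('scene','s1.png'); d=cv2.resize(s[250:375,100:220],None,fx=3.6,fy=3.6,interpolation=cv2.INTER_CUBIC)
o=np.zeros((450,780,3),np.uint8); c=cv2.resize(c,(390,292)); d=cv2.resize(d,(390,406)); o[:292,:390]=c;o[:406,390:]=d; cv2.imwrite('pics/c2.png',o)
```

```text
[-0.21  0.49  0.94  1.72 -0.43  1.15  2.16]
```

View pics/c2.png

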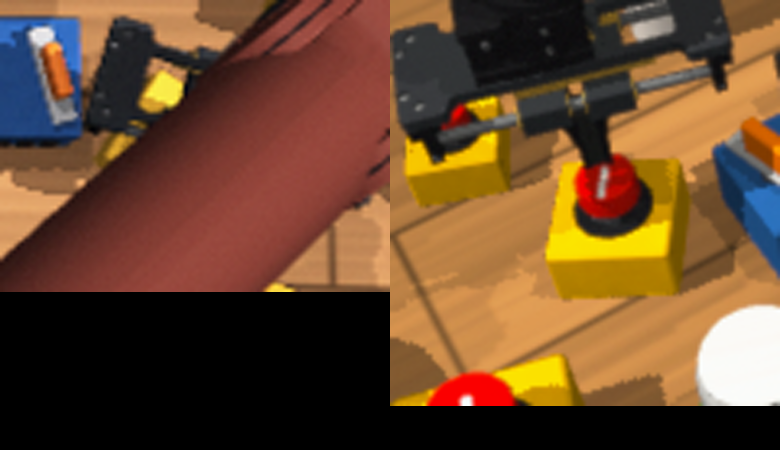

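The closed fingers are centred above the middle button (scene crop, about (600,185)). Pressing now.

>>> send_rows([
  {"x":0,"y":0,"z":-12,"rx":0,"ry":0,"rz":0,"hand":0},
  {"x":0,"y":0,"z":-12,"rx":0,"ry":0,"rz":0,"hand":0},
  {"x":0,"y":0,"z":-4,"rx":0,"ry":0,"rz":0,"hand":0},
  {"x":0,"y":0,"z":-3,"rx":0,"ry":0,"rz":0,"hand":0},
  {"x":0,"y":0,"z":-3,"rx":0,"ry":0,"rz":0,"hand":0},
  {"x":0,"y":0,"z":0,"rx":0,"ry":0,"rz":0,"hand":0},
  {"x":0,"y":0,"z":0,"rx":0,"ry":0,"rz":0,"hand":0},
  {"x":0,"y":0,"z":0,"rx":0,"ry":0,"rz":0,"hand":0},
])

```text
time_s: 4.0
tool_pos: [514.4, -338.8, 84.0]
orientation: [[-0.963, 0.27, 0.002], [0.27, 0.963, 0.001], [-0.002, 0.002, -1.0]]
ft_force: [-5.5, 8.2, 30.6]
finger_gap: 0.7
gripper_force: 15.4
```

The stop is pressed home (fingertips at 76 mm, 30 N). Next I'll rise, travel to the jars and turn the tool in line with the mixer.

>>> send_rows([
  {"x":0,"y":0,"z":30,"rx":0,"ry":0,"rz":0,"hand":0},
  {"x":-10,"y":0,"z":38,"rx":0,"ry":0,"rz":0,"hand":0},
  {"x":-10,"y":5,"z":38,"rx":0,"ry":0,"rz":0,"hand":0},
  {"x":-10,"y":15,"z":36,"rx":0,"ry":0,"rz":0,"hand":0},
  {"x":-5,"y":30,"z":8,"rx":0,"ry":0,"rz":0,"hand":0},
  {"x":0,"y":40,"z":0,"rx":0,"ry":0,"rz":0,"hand":0},
  {"x":0,"y":40,"z":0,"rx":0,"ry":0,"rz":0,"hand":0},
  {"x":0,"y":40,"z":0,"rx":0,"ry":0,"rz":0,"hand":0},
  {"x":0,"y":40,"z":0,"rx":0,"ry":0,"rz":0,"hand":0},
  {"x":0,"y":40,"z":0,"rx":0,"ry":0,"rz":0,"hand":0},
  {"x":0,"y":40,"z":0,"rx":0,"ry":0,"rz":0,"hand":0},
  {"x":0,"y":40,"z":0,"rx":0,"ry":0,"rz":0,"hand":0},
])

```text
time_s: 5.0
tool_pos: [477.7, -6.6, 231.4]
orientation: [[-0.963, 0.27, -0.0], [0.27, 0.963, 0.001], [0.0, 0.001, -1.0]]
ft_force: [-0.1, 0.4, -0.4]
finger_gap: 0.5
gripper_force: 0.0
```

>>> send_rows([
  {"x":0,"y":40,"z":0,"rx":0,"ry":0,"rz":0.03,"hand":80},
  {"x":0,"y":40,"z":0,"rx":0,"ry":0,"rz":0.03,"hand":80},
  {"x":0,"y":40,"z":0,"rx":0,"ry":0,"rz":0.03,"hand":80},
  {"x":0,"y":40,"z":0,"rx":0,"ry":0,"rz":0.03,"hand":80},
  {"x":0,"y":40,"z":0,"rx":0,"ry":0,"rz":0.03,"hand":80},
  {"x":5,"y":40,"z":0,"rx":0,"ry":0,"rz":0.03,"hand":80},
  {"x":5,"y":40,"z":0,"rx":0,"ry":0,"rz":0.03,"hand":80},
  {"x":5,"y":40,"z":0,"rx":0,"ry":0,"rz":0.03,"hand":80},
  {"x":5,"y":30,"z":0,"rx":0,"ry":0,"rz":0.03,"hand":80},
  {"x":5,"y":20,"z":0,"rx":0,"ry":0,"rz":0.03,"hand":80},
  {"x":0,"y":0,"z":0,"rx":0,"ry":0,"rz":0,"hand":80},
  {"x":0,"y":0,"z":0,"rx":0,"ry":0,"rz":0,"hand":80},
])

```text
time_s: 6.0
tool_pos: [503.1, 362.0, 230.1]
orientation: [[-1.0, -0.027, -0.001], [-0.027, 1.0, -0.003], [0.001, -0.002, -1.0]]
ft_force: [-0.2, -0.9, 0.2]
finger_gap: 72.5
gripper_force: 0.0
```

```bash
cat >> h.py <<'E'
def caps(z=60,f='wx.png'):
    im=snap('wrist',f); hsv=cv2.cvtColor(im,cv2.COLOR_BGR2HSV)
    N,L,S,C=cv2.connectedComponentsWithStats(cv2.inRange(hsv,(0,0,160),(180,70,255)))
    for i in range(1,N):
        x,y,w,h,a=S[i]
        if a>300 and .6<w/h<1.6: print(S[i],ray('wrist',*C[i],z))
E
python3 - <<'E'
from h import *
np.set_printoptions(precision=2,suppress=True)
s=telemetry.get_state();print(s['joints'],s['tool_pos']); caps(60,'w3.png')
im=snap('scene','s2.png'); cv2.imwrite('pics/c3.png',np.hstack([cv2.resize(cv2.imread('pics/w3.png'),(400,300)),cv2.resize(im[120:360,80:400],(400,300))]))
E
```

```text
[-1.16  0.3   0.58  1.57 -0.17  1.33  1.04] [503.06 361.97 230.07]
[  63   28   56   63 1996] [373.57 177.04  60.  ]
[  41   69   59   69 2221] [406.79 156.09  60.  ]
[ 343  115   53   54 2232] [431.55 402.69  60.  ]
[ 202  123   51   54 2138] [440.47 283.44  60.  ]
[571 175  49  39 566] [476.18 596.18  60.  ]
[ 340  265   48   37 1467] [558.85 404.51  60.  ]
```

View pics/c3.png

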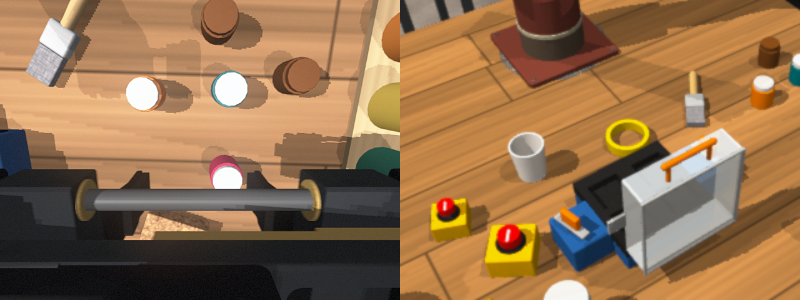

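The wrist view (left half) shows the orange cap at (143,93), teal at (230,88) and pink at (227,178), with the browns at (220,20) and (297,75). The scene view shows the stop down. Grasping pink first.

>>> send_rows([
  {"x":30,"y":21,"z":0,"rx":0,"ry":0,"rz":0,"hand":80},
  {"x":29,"y":21,"z":0,"rx":0,"ry":0,"rz":0,"hand":80},
  {"x":0,"y":0,"z":-35,"rx":0,"ry":0,"rz":0,"hand":80},
  {"x":0,"y":0,"z":-35,"rx":0,"ry":0,"rz":0,"hand":80},
  {"x":0,"y":0,"z":-35,"rx":0,"ry":0,"rz":0,"hand":80},
  {"x":0,"y":0,"z":-35,"rx":0,"ry":0,"rz":0,"hand":80},
  {"x":0,"y":0,"z":-35,"rx":0,"ry":0,"rz":0,"hand":80},
  {"x":0,"y":0,"z":-18,"rx":0,"ry":0,"rz":0,"hand":80},
  {"x":0,"y":0,"z":-6,"rx":0,"ry":0,"rz":0,"hand":80},
  {"x":0,"y":0,"z":0,"rx":0,"ry":0,"rz":0,"hand":80},
  {"x":0,"y":0,"z":0,"rx":0,"ry":0,"rz":0,"hand":80},
])

```text
time_s: 7.02
tool_pos: [563.5, 403.0, 34.1]
orientation: [[-1.0, -0.025, 0.001], [-0.025, 1.0, 0.001], [-0.001, 0.001, -1.0]]
ft_force: [0.7, 1.5, 0.2]
finger_gap: 80.4
gripper_force: 0.0
```

>>> send_rows([
  {"x":0,"y":0,"z":0,"rx":0,"ry":0,"rz":0,"hand":35},
  {"x":0,"y":0,"z":0,"rx":0,"ry":0,"rz":0,"hand":35},
  {"x":0,"y":0,"z":0,"rx":0,"ry":0,"rz":0,"hand":35},
  {"x":0,"y":0,"z":0,"rx":0,"ry":0,"rz":0,"hand":35},
  {"x":0,"y":0,"z":0,"rx":0,"ry":0,"rz":0,"hand":35},
  {"x":0,"y":0,"z":0,"rx":0,"ry":0,"rz":0,"hand":35},
  {"x":0,"y":0,"z":0,"rx":0,"ry":0,"rz":0,"hand":35},
  {"x":0,"y":0,"z":0,"rx":0,"ry":0,"rz":0,"hand":35},
])

```text
time_s: 7.68
tool_pos: [562.7, 404.3, 33.2]
orientation: [[-1.0, -0.027, 0.001], [-0.027, 1.0, 0.001], [-0.001, 0.001, -1.0]]
ft_force: [-0.8, 2.3, 4.7]
finger_gap: 49.2
gripper_force: 30.0
```

>>> send_rows([
  {"x":0,"y":0,"z":30,"rx":0,"ry":0,"rz":0,"hand":35},
  {"x":0,"y":0,"z":38,"rx":0,"ry":0,"rz":0,"hand":35},
  {"x":0,"y":-5,"z":38,"rx":0,"ry":0,"rz":0,"hand":35},
  {"x":0,"y":-15,"z":36,"rx":0,"ry":0,"rz":0,"hand":35},
  {"x":0,"y":-30,"z":5,"rx":0,"ry":0,"rz":0,"hand":35},
  {"x":0,"y":-40,"z":0,"rx":0,"ry":0,"rz":0,"hand":35},
  {"x":5,"y":-40,"z":0,"rx":0,"ry":0,"rz":0,"hand":35},
  {"x":5,"y":-40,"z":0,"rx":0,"ry":0,"rz":0,"hand":35},
  {"x":5,"y":-40,"z":0,"rx":0,"ry":0,"rz":0,"hand":35},
  {"x":5,"y":-40,"z":0,"rx":0,"ry":0,"rz":0,"hand":35},
  {"x":5,"y":-40,"z":0,"rx":0,"ry":0,"rz":0,"hand":35},
  {"x":5,"y":-40,"z":0,"rx":0,"ry":0,"rz":0,"hand":35},
])

```text
time_s: 8.68
tool_pos: [591.9, 71.1, 179.2]
orientation: [[-1.0, -0.026, -0.001], [-0.026, 1.0, -0.0], [0.001, -0.0, -1.0]]
ft_force: [0.7, 0.2, -1.4]
finger_gap: 49.5
gripper_force: 30.0
```

>>> send_rows([
  {"x":3,"y":-36,"z":0,"rx":0,"ry":0,"rz":0,"hand":35},
  {"x":0,"y":-30,"z":0,"rx":0,"ry":0,"rz":0,"hand":35},
  {"x":0,"y":-18,"z":0,"rx":0,"ry":0,"rz":0,"hand":35},
  {"x":0,"y":0,"z":0,"rx":0,"ry":0,"rz":0,"hand":35},
  {"x":0,"y":0,"z":0,"rx":0,"ry":0,"rz":0,"hand":35},
  {"x":0,"y":0,"z":0,"rx":0,"ry":0,"rz":0,"hand":35},
])

```text
time_s: 9.18
tool_pos: [595.3, -9.7, 179.1]
orientation: [[-1.0, -0.027, -0.001], [-0.027, 1.0, 0.0], [0.001, 0.0, -1.0]]
ft_force: [0.3, 0.9, -1.1]
finger_gap: 49.7
gripper_force: 30.0
```

Run:
```python
from h import *
np.set_printoptions(precision=2,suppress=True)
s=telemetry.get_state();print(s['joints'],s['tool_pos']); 
a=snap('wrist','w4.png'); im=snap('scene','s3.png'); cv2.imwrite('pics/c4.png',np.hstack([cv2.resize(a,(400,300)),cv2.resize(im[120:360,140:460],(400,300))]))
```

```text
[-0.66  0.3   0.73  1.7  -0.22  1.22  1.72] [595.26  -9.71 179.11]
```

View pics/c4.png

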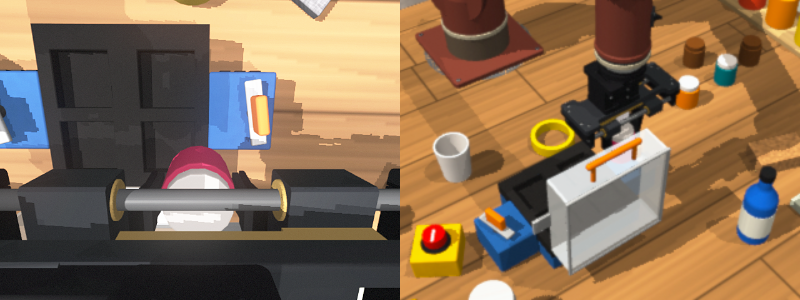

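The jar is held upright and the front-left pocket shows at half-scale (138–195, 50–108). I'll check the pocket centres against the wrist view.

Run:
```python
from h import *
np.set_printoptions(precision=1,suppress=True)
a=cv2.imread('pics/w4.png'); g=cv2.cvtColor(a,cv2.COLOR_BGR2GRAY)
for q in [(34,24),(209,24),(138,50),(194,50),(196,108),(139,108),(50,50),(107,50),(107,108),(48,108)]:
    print(q,ray('wrist',q[0]*1.6,q[1]*1.6,60))
b=cv2.convertScaleAbs(a[0:300,0:480],alpha=4,beta=0); cv2.imwrite('pics/c5.png',cv2.resize(b,(800,500)))
```

```text
(34, 24) [ 463.7 -185.5   60. ]
(209, 24) [458.7  -0.7  60. ]
(138, 50) [486.3 -76.6  60. ]
(194, 50) [484.7 -16.   60. ]
(196, 108) [546.6 -12.3  60. ]
(139, 108) [548.3 -77.7  60. ]
(50, 50) [ 488.9 -171.9   60. ]
(107, 50) [ 487.2 -110.2   60. ]
(107, 108) [ 549.3 -114.5   60. ]
(48, 108) [ 551.1 -182.2   60. ]
```

View pics/c5.png

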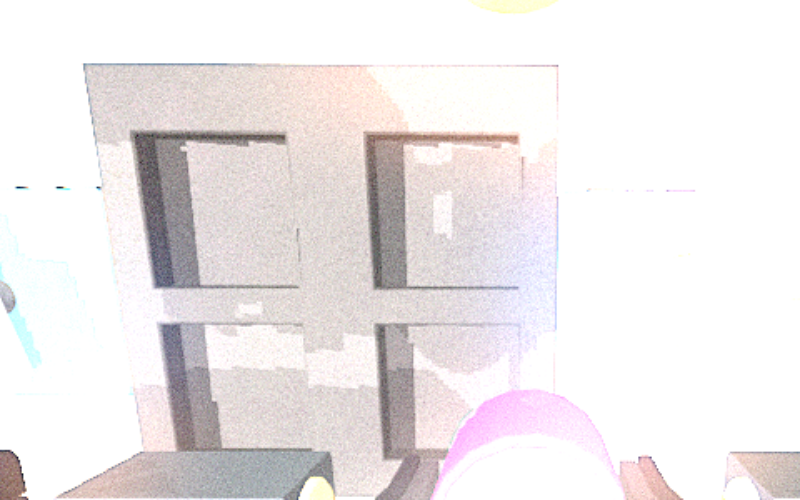

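Run:
```python
from h import *
np.set_printoptions(precision=1,suppress=True)
R=lambda u,v:ray('wrist',u*.6,v*.6,60)[:2]
for n,c in dict(p2=[(366,132),(519,133),(519,288),(375,290)],p3=[(133,132),(286,133),(299,288),(156,289)],corn=[(84,65),(558,65)]).items():
    w=np.array([R(*q) for q in c]); print(n,w.ravel(),w.mean(0))
```

```text
p2 [485.8 -77.4 484.5 -15.3 546.6 -13.9 549.1 -75.9] [516.5 -45.6]
p3 [ 488.4 -172.   487.1 -109.9  549.2 -108.6  551.2 -170.2] [ 519.  -140.2]
corn [ 464.1 -188.2  459.1   -0.4] [461.6 -94.3]
```

>>> send_rows([
  {"x":0,"y":-20,"z":0,"rx":0,"ry":0,"rz":0,"hand":35},
  {"x":0,"y":-15,"z":0,"rx":0,"ry":0,"rz":0,"hand":35},
  {"x":0,"y":0,"z":-30,"rx":0,"ry":0,"rz":0,"hand":35},
  {"x":0,"y":0,"z":-30,"rx":0,"ry":0,"rz":0,"hand":35},
  {"x":0,"y":0,"z":-15,"rx":0,"ry":0,"rz":0,"hand":35},
  {"x":0,"y":0,"z":-8,"rx":0,"ry":0,"rz":0,"hand":35},
  {"x":0,"y":0,"z":-8,"rx":0,"ry":0,"rz":0,"hand":35},
  {"x":0,"y":0,"z":-5,"rx":0,"ry":0,"rz":0,"hand":35},
  {"x":0,"y":0,"z":0,"rx":0,"ry":0,"rz":0,"hand":35},
  {"x":0,"y":0,"z":0,"rx":0,"ry":0,"rz":0,"hand":35},
])

```text
time_s: 10.12
tool_pos: [596.0, -45.4, 84.2]
orientation: [[-1.0, -0.027, 0.001], [-0.027, 1.0, -0.0], [-0.001, -0.0, -1.0]]
ft_force: [-0.7, -0.7, -1.8]
finger_gap: 49.5
gripper_force: 30.0
```

>>> send_rows([
  {"x":0,"y":0,"z":-4,"rx":0,"ry":0,"rz":0,"hand":35},
  {"x":0,"y":0,"z":-2,"rx":0,"ry":0,"rz":0,"hand":35},
  {"x":0,"y":0,"z":0,"rx":0,"ry":0,"rz":0,"hand":35},
  {"x":0,"y":0,"z":0,"rx":0,"ry":0,"rz":0,"hand":66},
  {"x":0,"y":0,"z":0,"rx":0,"ry":0,"rz":0,"hand":66},
  {"x":0,"y":0,"z":0,"rx":0,"ry":0,"rz":0,"hand":66},
  {"x":0,"y":0,"z":0,"rx":0,"ry":0,"rz":0,"hand":66},
  {"x":0,"y":0,"z":20,"rx":0,"ry":0,"rz":0,"hand":66},
  {"x":0,"y":0,"z":38,"rx":0,"ry":0,"rz":0,"hand":66},
  {"x":0,"y":0,"z":38,"rx":0,"ry":0,"rz":0,"hand":66},
  {"x":-10,"y":10,"z":30,"rx":0,"ry":0,"rz":0,"hand":66},
  {"x":-10,"y":30,"z":20,"rx":0,"ry":0,"rz":0,"hand":80},
])

```text
time_s: 11.12
tool_pos: [576.4, -10.7, 227.3]
orientation: [[-1.0, -0.019, 0.004], [-0.019, 1.0, -0.002], [-0.004, -0.002, -1.0]]
ft_force: [0.5, 0.9, 0.5]
finger_gap: 68.5
gripper_force: 0.0
```

>>> send_rows([
  {"x":-5,"y":40,"z":0,"rx":0,"ry":0,"rz":0,"hand":80},
  {"x":-10,"y":40,"z":0,"rx":0,"ry":0,"rz":0,"hand":80},
  {"x":-10,"y":40,"z":0,"rx":0,"ry":0,"rz":0,"hand":80},
  {"x":-10,"y":40,"z":0,"rx":0,"ry":0,"rz":0,"hand":80},
  {"x":-10,"y":40,"z":0,"rx":0,"ry":0,"rz":0,"hand":80},
  {"x":-10,"y":40,"z":0,"rx":0,"ry":0,"rz":0,"hand":80},
  {"x":-10,"y":40,"z":0,"rx":0,"ry":0,"rz":0,"hand":80},
  {"x":-10,"y":30,"z":0,"rx":0,"ry":0,"rz":0,"hand":80},
  {"x":-10,"y":10,"z":0,"rx":0,"ry":0,"rz":0,"hand":80},
  {"x":0,"y":0,"z":0,"rx":0,"ry":0,"rz":0,"hand":80},
  {"x":0,"y":0,"z":0,"rx":0,"ry":0,"rz":0,"hand":80},
])

```text
time_s: 12.03
tool_pos: [490.2, 314.9, 223.5]
orientation: [[-1.0, -0.028, 0.0], [-0.028, 1.0, -0.0], [-0.0, -0.0, -1.0]]
ft_force: [0.6, -0.3, 0.3]
finger_gap: 79.9
gripper_force: 0.0
```

Run:
```python
from h import *
np.set_printoptions(precision=2,suppress=True)
s=telemetry.get_state();print(s['joints'],s['tool_pos']); caps(60,'w5.png')
im=snap('scene','s4.png'); cv2.imwrite('pics/c6.png',np.hstack([cv2.resize(cv2.imread('pics/w5.png'),(400,300)),cv2.resize(im[120:360,140:460],(400,300))]))
```

```text
[-1.12  0.21  0.55  1.67 -0.12  1.29  1.05] [490.18 314.93 223.51]
[ 112   43   57   63 1994] [372.62 172.11  60.  ]
[  88   84   60   69 1959] [406.39 149.89  60.  ]
[ 398  133   55   54 2331] [432.01 402.04  60.  ]
[ 256  141   52   53 2165] [441.08 283.36  60.  ]
```

View pics/c6.png

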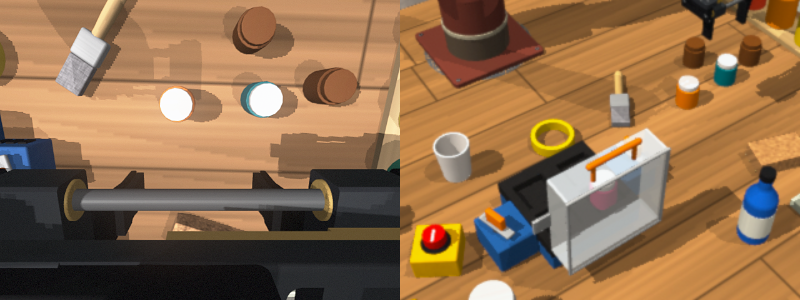

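Pink stands in the rear-left pocket (scene crop (603,188), seen through the hood). Orange at (441,283) and teal at (432,402) haven't moved. Grasping orange.

>>> send_rows([
  {"x":-25,"y":-16,"z":0,"rx":0,"ry":0,"rz":0,"hand":80},
  {"x":-24,"y":-16,"z":0,"rx":0,"ry":0,"rz":0,"hand":80},
  {"x":0,"y":0,"z":-30,"rx":0,"ry":0,"rz":0,"hand":80},
  {"x":0,"y":0,"z":-35,"rx":0,"ry":0,"rz":0,"hand":80},
  {"x":0,"y":0,"z":-35,"rx":0,"ry":0,"rz":0,"hand":80},
  {"x":0,"y":0,"z":-35,"rx":0,"ry":0,"rz":0,"hand":80},
  {"x":0,"y":0,"z":-30,"rx":0,"ry":0,"rz":0,"hand":80},
  {"x":0,"y":0,"z":-18,"rx":0,"ry":0,"rz":0,"hand":80},
  {"x":0,"y":0,"z":-6,"rx":0,"ry":0,"rz":0,"hand":80},
  {"x":0,"y":0,"z":0,"rx":0,"ry":0,"rz":0,"hand":80},
  {"x":0,"y":0,"z":0,"rx":0,"ry":0,"rz":0,"hand":80},
])

```text
time_s: 13.05
tool_pos: [442.6, 282.0, 35.6]
orientation: [[-1.0, -0.025, 0.001], [-0.025, 1.0, 0.0], [-0.001, 0.0, -1.0]]
ft_force: [0.1, 0.6, 0.5]
finger_gap: 80.0
gripper_force: 0.0
```

>>> send_rows([
  {"x":0,"y":0,"z":0,"rx":0,"ry":0,"rz":0,"hand":35},
  {"x":0,"y":0,"z":0,"rx":0,"ry":0,"rz":0,"hand":35},
  {"x":0,"y":0,"z":0,"rx":0,"ry":0,"rz":0,"hand":35},
  {"x":0,"y":0,"z":0,"rx":0,"ry":0,"rz":0,"hand":35},
  {"x":0,"y":0,"z":0,"rx":0,"ry":0,"rz":0,"hand":35},
  {"x":0,"y":0,"z":0,"rx":0,"ry":0,"rz":0,"hand":35},
  {"x":0,"y":0,"z":0,"rx":0,"ry":0,"rz":0,"hand":35},
  {"x":0,"y":0,"z":0,"rx":0,"ry":0,"rz":0,"hand":35},
])

```text
time_s: 13.72
tool_pos: [441.7, 282.9, 34.9]
orientation: [[-1.0, -0.026, 0.0], [-0.026, 1.0, 0.001], [-0.0, 0.001, -1.0]]
ft_force: [-0.1, 0.3, 5.2]
finger_gap: 49.4
gripper_force: 30.0
```

>>> send_rows([
  {"x":0,"y":0,"z":30,"rx":0,"ry":0,"rz":0,"hand":35},
  {"x":0,"y":0,"z":38,"rx":0,"ry":0,"rz":0,"hand":35},
  {"x":10,"y":-5,"z":38,"rx":0,"ry":0,"rz":0,"hand":35},
  {"x":15,"y":-15,"z":34,"rx":0,"ry":0,"rz":0,"hand":35},
  {"x":15,"y":-30,"z":5,"rx":0,"ry":0,"rz":0,"hand":35},
  {"x":10,"y":-40,"z":0,"rx":0,"ry":0,"rz":0,"hand":35},
  {"x":10,"y":-40,"z":0,"rx":0,"ry":0,"rz":0,"hand":35},
  {"x":10,"y":-40,"z":0,"rx":0,"ry":0,"rz":0,"hand":35},
  {"x":8,"y":-40,"z":0,"rx":0,"ry":0,"rz":0,"hand":35},
  {"x":0,"y":-40,"z":0,"rx":0,"ry":0,"rz":0,"hand":35},
  {"x":0,"y":-40,"z":0,"rx":0,"ry":0,"rz":0,"hand":35},
  {"x":0,"y":-40,"z":0,"rx":0,"ry":0,"rz":0,"hand":35},
])

```text
time_s: 14.72
tool_pos: [518.7, -49.7, 179.2]
orientation: [[-1.0, -0.026, -0.001], [-0.026, 1.0, -0.0], [0.001, -0.0, -1.0]]
ft_force: [1.2, 0.0, -1.4]
finger_gap: 49.2
gripper_force: 30.0
```

>>> send_rows([
  {"x":0,"y":-40,"z":0,"rx":0,"ry":0,"rz":0,"hand":35},
  {"x":0,"y":-30,"z":0,"rx":0,"ry":0,"rz":0,"hand":35},
  {"x":0,"y":-20,"z":0,"rx":0,"ry":0,"rz":0,"hand":35},
  {"x":0,"y":0,"z":0,"rx":0,"ry":0,"rz":0,"hand":35},
  {"x":0,"y":0,"z":0,"rx":0,"ry":0,"rz":0,"hand":35},
  {"x":0,"y":0,"z":0,"rx":0,"ry":0,"rz":0,"hand":35},
])

```text
time_s: 15.22
tool_pos: [519.3, -136.7, 179.1]
orientation: [[-1.0, -0.027, -0.001], [-0.027, 1.0, 0.0], [0.001, 0.0, -1.0]]
ft_force: [-1.1, 0.4, -1.6]
finger_gap: 49.9
gripper_force: 30.0
```

>>> send_rows([
  {"x":0,"y":-5,"z":0,"rx":0,"ry":0,"rz":0,"hand":35},
  {"x":0,"y":0,"z":-30,"rx":0,"ry":0,"rz":0,"hand":35},
  {"x":0,"y":0,"z":-30,"rx":0,"ry":0,"rz":0,"hand":35},
  {"x":0,"y":0,"z":-13,"rx":0,"ry":0,"rz":0,"hand":35},
  {"x":0,"y":0,"z":-8,"rx":0,"ry":0,"rz":0,"hand":35},
  {"x":0,"y":0,"z":-8,"rx":0,"ry":0,"rz":0,"hand":35},
  {"x":0,"y":0,"z":-5,"rx":0,"ry":0,"rz":0,"hand":35},
  {"x":0,"y":0,"z":0,"rx":0,"ry":0,"rz":0,"hand":35},
  {"x":0,"y":0,"z":0,"rx":0,"ry":0,"rz":0,"hand":35},
])

```text
time_s: 15.97
tool_pos: [520.0, -142.6, 86.2]
orientation: [[-1.0, -0.026, 0.001], [-0.026, 1.0, -0.0], [-0.001, -0.0, -1.0]]
ft_force: [1.1, -0.7, -1.1]
finger_gap: 49.3
gripper_force: 30.0
```

>>> send_rows([
  {"x":0,"y":0,"z":-4,"rx":0,"ry":0,"rz":0,"hand":35},
  {"x":0,"y":0,"z":-2,"rx":0,"ry":0,"rz":0,"hand":35},
  {"x":0,"y":0,"z":0,"rx":0,"ry":0,"rz":0,"hand":35},
  {"x":0,"y":0,"z":0,"rx":0,"ry":0,"rz":0,"hand":66},
  {"x":0,"y":0,"z":0,"rx":0,"ry":0,"rz":0,"hand":66},
  {"x":0,"y":0,"z":0,"rx":0,"ry":0,"rz":0,"hand":66},
  {"x":0,"y":0,"z":0,"rx":0,"ry":0,"rz":0,"hand":66},
  {"x":0,"y":0,"z":20,"rx":0,"ry":0,"rz":0,"hand":66},
  {"x":0,"y":0,"z":38,"rx":0,"ry":0,"rz":0,"hand":66},
  {"x":0,"y":0,"z":38,"rx":0,"ry":0,"rz":0,"hand":66},
  {"x":0,"y":10,"z":30,"rx":0,"ry":0,"rz":0,"hand":66},
  {"x":0,"y":30,"z":20,"rx":0,"ry":0,"rz":0,"hand":80},
])

```text
time_s: 16.97
tool_pos: [520.0, -107.1, 229.1]
orientation: [[-1.0, -0.019, 0.004], [-0.019, 1.0, -0.001], [-0.004, -0.002, -1.0]]
ft_force: [1.6, -0.5, 0.7]
finger_gap: 68.2
gripper_force: 0.0
```

>>> send_rows([
  {"x":0,"y":40,"z":0,"rx":0,"ry":0,"rz":0,"hand":80},
  {"x":0,"y":40,"z":0,"rx":0,"ry":0,"rz":0,"hand":80},
  {"x":0,"y":40,"z":0,"rx":0,"ry":0,"rz":0,"hand":80},
  {"x":0,"y":40,"z":0,"rx":0,"ry":0,"rz":0,"hand":80},
  {"x":0,"y":40,"z":0,"rx":0,"ry":0,"rz":0,"hand":80},
  {"x":0,"y":40,"z":0,"rx":0,"ry":0,"rz":0,"hand":80},
  {"x":0,"y":40,"z":0,"rx":0,"ry":0,"rz":0,"hand":80},
  {"x":0,"y":40,"z":0,"rx":0,"ry":0,"rz":0,"hand":80},
  {"x":0,"y":40,"z":0,"rx":0,"ry":0,"rz":0,"hand":80},
  {"x":-10,"y":40,"z":0,"rx":0,"ry":0,"rz":0,"hand":80},
  {"x":-10,"y":40,"z":0,"rx":0,"ry":0,"rz":0,"hand":80},
  {"x":0,"y":30,"z":0,"rx":0,"ry":0,"rz":0,"hand":80},
])

```text
time_s: 17.97
tool_pos: [497.0, 371.8, 225.4]
orientation: [[-1.0, -0.03, -0.001], [-0.03, 1.0, 0.001], [0.001, 0.001, -1.0]]
ft_force: [0.7, 1.4, 0.9]
finger_gap: 79.9
gripper_force: 0.0
```

>>> send_rows([
  {"x":0,"y":0,"z":0,"rx":0,"ry":0,"rz":0,"hand":80},
  {"x":0,"y":0,"z":0,"rx":0,"ry":0,"rz":0,"hand":80},
])

```text
time_s: 18.13
tool_pos: [498.7, 369.4, 224.9]
orientation: [[-1.0, -0.03, -0.0], [-0.03, 1.0, -0.001], [0.0, -0.001, -1.0]]
ft_force: [-0.3, -1.0, -1.1]
finger_gap: 79.7
gripper_force: 0.0
```

Run:
```python
from h import *
np.set_printoptions(precision=2,suppress=True)
s=telemetry.get_state();print(s['joints'],s['tool_pos']); caps(60,'w6.png')
im=snap('top','t4.png'); cv2.imwrite('pics/c7.png',np.hstack([cv2.resize(cv2.imread('pics/w6.png'),(400,300)),cv2.resize(im[165:300,285:465],(400,300))]))
```

```text
[-1.15  0.3   0.55  1.57 -0.16  1.32  1.02] [498.66 369.38 224.91]
[  51   31   56   64 2054] [373.55 177.36  60.  ]
[  29   72   59   70 2261] [406.68 156.34  60.  ]
[ 334  120   54   55 2295] [432.17 401.75  60.  ]
```

View pics/c7.png

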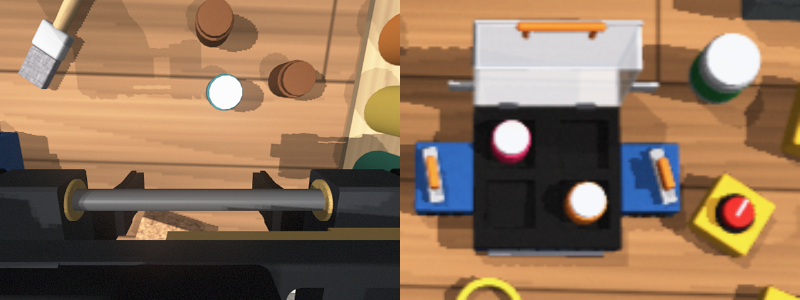

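Pink and orange are seated (top crop (511,140) and (587,202)). Teal is unmoved at (432,402), so I'll grasp it.

>>> send_rows([
  {"x":-33,"y":16,"z":0,"rx":0,"ry":0,"rz":0,"hand":76},
  {"x":-33,"y":16,"z":0,"rx":0,"ry":0,"rz":0,"hand":76},
  {"x":0,"y":0,"z":-30,"rx":0,"ry":0,"rz":0,"hand":76},
  {"x":0,"y":0,"z":-35,"rx":0,"ry":0,"rz":0,"hand":76},
  {"x":0,"y":0,"z":-35,"rx":0,"ry":0,"rz":0,"hand":76},
  {"x":0,"y":0,"z":-35,"rx":0,"ry":0,"rz":0,"hand":76},
  {"x":0,"y":0,"z":-30,"rx":0,"ry":0,"rz":0,"hand":76},
  {"x":0,"y":0,"z":-18,"rx":0,"ry":0,"rz":0,"hand":76},
  {"x":0,"y":0,"z":-7,"rx":0,"ry":0,"rz":0,"hand":76},
  {"x":0,"y":0,"z":0,"rx":0,"ry":0,"rz":0,"hand":76},
  {"x":0,"y":0,"z":0,"rx":0,"ry":0,"rz":0,"hand":76},
])

```text
time_s: 19.15
tool_pos: [434.6, 398.9, 36.7]
orientation: [[-1.0, -0.025, 0.001], [-0.025, 1.0, 0.001], [-0.001, 0.001, -1.0]]
ft_force: [0.9, 0.3, 0.6]
finger_gap: 76.3
gripper_force: 0.0
```

>>> send_rows([
  {"x":0,"y":0,"z":0,"rx":0,"ry":0,"rz":0,"hand":35},
  {"x":0,"y":0,"z":0,"rx":0,"ry":0,"rz":0,"hand":35},
  {"x":0,"y":0,"z":0,"rx":0,"ry":0,"rz":0,"hand":35},
  {"x":0,"y":0,"z":0,"rx":0,"ry":0,"rz":0,"hand":35},
  {"x":0,"y":0,"z":0,"rx":0,"ry":0,"rz":0,"hand":35},
  {"x":0,"y":0,"z":0,"rx":0,"ry":0,"rz":0,"hand":35},
  {"x":0,"y":0,"z":0,"rx":0,"ry":0,"rz":0,"hand":35},
  {"x":0,"y":0,"z":0,"rx":0,"ry":0,"rz":0,"hand":35},
])

```text
time_s: 19.82
tool_pos: [433.9, 400.7, 36.5]
orientation: [[-1.0, -0.027, 0.001], [-0.027, 1.0, 0.002], [-0.001, 0.002, -1.0]]
ft_force: [-0.7, 2.4, 6.3]
finger_gap: 49.2
gripper_force: 30.0
```

>>> send_rows([
  {"x":0,"y":0,"z":30,"rx":0,"ry":0,"rz":0,"hand":35},
  {"x":0,"y":0,"z":38,"rx":0,"ry":0,"rz":0,"hand":35},
  {"x":10,"y":-5,"z":38,"rx":0,"ry":0,"rz":0,"hand":35},
  {"x":15,"y":-15,"z":34,"rx":0,"ry":0,"rz":0,"hand":35},
  {"x":15,"y":-30,"z":5,"rx":0,"ry":0,"rz":0,"hand":35},
  {"x":10,"y":-40,"z":0,"rx":0,"ry":0,"rz":0,"hand":35},
  {"x":10,"y":-40,"z":0,"rx":0,"ry":0,"rz":0,"hand":35},
  {"x":10,"y":-40,"z":0,"rx":0,"ry":0,"rz":0,"hand":35},
  {"x":10,"y":-40,"z":0,"rx":0,"ry":0,"rz":0,"hand":35},
  {"x":5,"y":-40,"z":0,"rx":0,"ry":0,"rz":0,"hand":35},
  {"x":0,"y":-40,"z":0,"rx":0,"ry":0,"rz":0,"hand":35},
  {"x":0,"y":-40,"z":0,"rx":0,"ry":0,"rz":0,"hand":35},
])

```text
time_s: 20.82
tool_pos: [517.8, 67.0, 180.1]
orientation: [[-1.0, -0.026, -0.001], [-0.026, 1.0, -0.001], [0.001, -0.001, -1.0]]
ft_force: [1.0, -0.4, -1.2]
finger_gap: 49.4
gripper_force: 30.0
```

>>> send_rows([
  {"x":0,"y":-40,"z":0,"rx":0,"ry":0,"rz":0,"hand":35},
  {"x":0,"y":-40,"z":0,"rx":0,"ry":0,"rz":0,"hand":35},
  {"x":0,"y":-30,"z":0,"rx":0,"ry":0,"rz":0,"hand":35},
  {"x":0,"y":0,"z":0,"rx":0,"ry":0,"rz":0,"hand":35},
  {"x":0,"y":0,"z":0,"rx":0,"ry":0,"rz":0,"hand":35},
  {"x":0,"y":0,"z":0,"rx":0,"ry":0,"rz":0,"hand":35},
])

```text
time_s: 21.32
tool_pos: [518.1, -40.1, 180.2]
orientation: [[-1.0, -0.026, -0.001], [-0.026, 1.0, 0.0], [0.001, 0.0, -1.0]]
ft_force: [0.0, 0.5, -0.9]
finger_gap: 49.5
gripper_force: 30.0
```

>>> send_rows([
  {"x":0,"y":-7,"z":0,"rx":0,"ry":0,"rz":0,"hand":35},
  {"x":0,"y":0,"z":-30,"rx":0,"ry":0,"rz":0,"hand":35},
  {"x":0,"y":0,"z":-30,"rx":0,"ry":0,"rz":0,"hand":35},
  {"x":0,"y":0,"z":-13,"rx":0,"ry":0,"rz":0,"hand":35},
  {"x":0,"y":0,"z":-8,"rx":0,"ry":0,"rz":0,"hand":35},
  {"x":0,"y":0,"z":-8,"rx":0,"ry":0,"rz":0,"hand":35},
  {"x":0,"y":0,"z":-5,"rx":0,"ry":0,"rz":0,"hand":35},
  {"x":0,"y":0,"z":0,"rx":0,"ry":0,"rz":0,"hand":35},
  {"x":0,"y":0,"z":0,"rx":0,"ry":0,"rz":0,"hand":35},
])

```text
time_s: 22.07
tool_pos: [519.0, -47.5, 87.1]
orientation: [[-1.0, -0.026, 0.001], [-0.026, 1.0, -0.0], [-0.001, -0.0, -1.0]]
ft_force: [-0.0, 0.6, -1.9]
finger_gap: 49.1
gripper_force: 30.0
```

>>> send_rows([
  {"x":0,"y":0,"z":-4,"rx":0,"ry":0,"rz":0,"hand":35},
  {"x":0,"y":0,"z":-2,"rx":0,"ry":0,"rz":0,"hand":35},
  {"x":0,"y":0,"z":0,"rx":0,"ry":0,"rz":0,"hand":35},
  {"x":0,"y":0,"z":0,"rx":0,"ry":0,"rz":0,"hand":66},
  {"x":0,"y":0,"z":0,"rx":0,"ry":0,"rz":0,"hand":66},
  {"x":0,"y":0,"z":0,"rx":0,"ry":0,"rz":0,"hand":66},
  {"x":0,"y":0,"z":0,"rx":0,"ry":0,"rz":0,"hand":66},
  {"x":0,"y":0,"z":20,"rx":0,"ry":0,"rz":0,"hand":66},
  {"x":0,"y":0,"z":38,"rx":0,"ry":0,"rz":0,"hand":66},
  {"x":0,"y":0,"z":38,"rx":0,"ry":0,"rz":0,"hand":66},
  {"x":0,"y":0,"z":38,"rx":0,"ry":0,"rz":0,"hand":66},
  {"x":0,"y":0,"z":38,"rx":0,"ry":0,"rz":0,"hand":0},
])

```text
time_s: 23.07
tool_pos: [518.2, -47.9, 254.5]
orientation: [[-1.0, -0.026, 0.0], [-0.026, 1.0, 0.0], [-0.0, 0.0, -1.0]]
ft_force: [1.5, -0.0, 0.4]
finger_gap: 63.8
gripper_force: 0.0
```

>>> send_rows([
  {"x":0,"y":0,"z":38,"rx":0,"ry":0,"rz":0,"hand":0},
  {"x":0,"y":0,"z":38,"rx":0,"ry":0,"rz":0,"hand":0},
  {"x":0,"y":0,"z":20,"rx":0,"ry":0,"rz":0,"hand":0},
  {"x":-20,"y":25,"z":0,"rx":0,"ry":0,"rz":0,"hand":0},
  {"x":-20,"y":25,"z":0,"rx":0,"ry":0,"rz":0,"hand":0},
  {"x":0,"y":0,"z":0,"rx":0,"ry":0,"rz":0,"hand":0},
])

```text
time_s: 23.57
tool_pos: [476.4, 6.9, 349.0]
orientation: [[-1.0, -0.031, -0.0], [-0.031, 1.0, 0.002], [0.0, 0.002, -1.0]]
ft_force: [1.4, 0.9, -0.0]
finger_gap: 27.3
gripper_force: 0.0
```

Run:
```python
from h import *
np.set_printoptions(precision=2,suppress=True)
s=telemetry.get_state();print(s['joints'],s['tool_pos'])
b=snap('top','t5.png'); im=snap('scene','s5.png'); cv2.imwrite('pics/c8.png',np.hstack([cv2.resize(b[165:300,285:465],(400,300)),cv2.resize(im[120:360,140:460],(400,300))]))
```

```text
[-0.88 -0.13  0.71  1.7   0.08  1.54  1.42] [476.43   6.86 349.05]
```

View pics/c8.png

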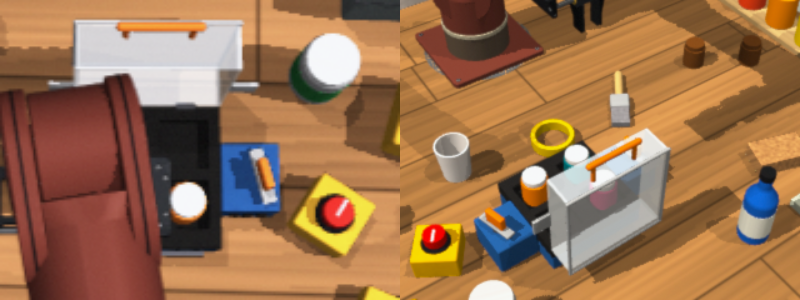

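All three jars look seated (scene crop: orange (535,185), teal (575,157), pink through the hood). Next I'll move over and behind the handle.

>>> send_rows([
  {"x":30,"y":-13,"z":0,"rx":0,"ry":0,"rz":0,"hand":0},
  {"x":30,"y":-13,"z":0,"rx":0,"ry":0,"rz":0,"hand":0},
  {"x":30,"y":-13,"z":0,"rx":0,"ry":0,"rz":0,"hand":0},
  {"x":30,"y":-13,"z":0,"rx":0,"ry":0,"rz":0,"hand":0},
  {"x":30,"y":-13,"z":0,"rx":0,"ry":0,"rz":0,"hand":0},
  {"x":30,"y":-13,"z":0,"rx":0,"ry":0,"rz":0,"hand":0},
  {"x":30,"y":-13,"z":0,"rx":0,"ry":0,"rz":0,"hand":0},
  {"x":30,"y":-10,"z":0,"rx":0,"ry":0,"rz":0,"hand":0},
  {"x":5,"y":0,"z":0,"rx":0,"ry":0,"rz":0,"hand":0},
  {"x":0,"y":0,"z":0,"rx":0,"ry":0,"rz":0,"hand":0},
  {"x":0,"y":0,"z":0,"rx":0,"ry":0,"rz":0,"hand":0},
])

```text
time_s: 24.58
tool_pos: [723.4, -99.8, 348.0]
orientation: [[-1.0, -0.025, -0.001], [-0.025, 1.0, -0.002], [0.001, -0.002, -1.0]]
ft_force: [-0.1, -0.0, -0.3]
finger_gap: 0.2
gripper_force: 0.0
```

>>> send_rows([
  {"x":0,"y":0,"z":-30,"rx":0,"ry":0,"rz":0,"hand":0},
  {"x":0,"y":0,"z":-30,"rx":0,"ry":0,"rz":0,"hand":0},
  {"x":0,"y":0,"z":-16,"rx":0,"ry":0,"rz":0,"hand":0},
  {"x":0,"y":0,"z":0,"rx":0,"ry":0,"rz":0,"hand":0},
  {"x":-8,"y":0,"z":0,"rx":0,"ry":0,"rz":0,"hand":0},
  {"x":-8,"y":0,"z":0,"rx":0,"ry":0,"rz":0,"hand":0},
  {"x":-8,"y":0,"z":0,"rx":0,"ry":0,"rz":0,"hand":0},
  {"x":-8,"y":0,"z":0,"rx":0,"ry":0,"rz":0,"hand":0},
  {"x":0,"y":0,"z":0,"rx":0,"ry":0,"rz":0,"hand":0},
])

```text
time_s: 25.33
tool_pos: [690.5, -98.7, 274.7]
orientation: [[-1.0, -0.026, 0.002], [-0.026, 1.0, 0.001], [-0.002, 0.001, -1.0]]
ft_force: [-0.6, 0.2, 0.0]
finger_gap: 0.6
gripper_force: 0.0
```

Run:
```python
from h import *
np.set_printoptions(precision=2,suppress=True)
s=telemetry.get_state();print(s['joints'],s['tool_pos'],s['ft_force'])
b=snap('top','t6.png'); im=snap('scene','s6.png'); cv2.imwrite('pics/c9.png',np.hstack([cv2.resize(b[150:285,285:465],(400,300)),cv2.resize(im[120:360,140:460],(400,300))]))
```

```text
[-0.47  0.52  0.86  1.3  -0.39  1.49  1.94] [690.55 -98.71 274.66] [-0.65  0.16  0.01]
```

View pics/c9.png

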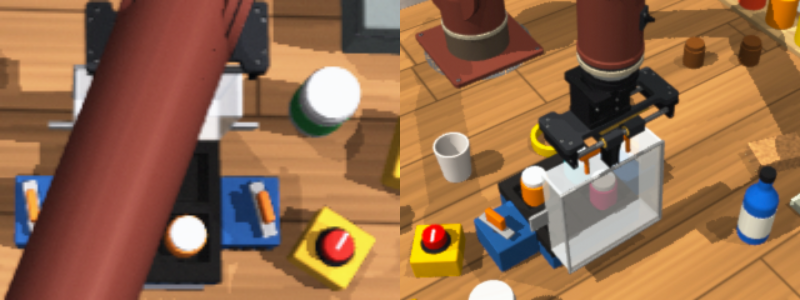

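The fingers are behind the orange bar, between its posts at (587,165) and (627,140). Now I'll push the hood forward along its arc.

>>> send_rows([
  {"x":-20,"y":0,"z":2,"rx":0,"ry":0,"rz":0,"hand":0},
  {"x":-20,"y":0,"z":0,"rx":0,"ry":0,"rz":0,"hand":0},
  {"x":-20,"y":0,"z":-2,"rx":0,"ry":0,"rz":0,"hand":0},
  {"x":-20,"y":0,"z":-4,"rx":0,"ry":0,"rz":0,"hand":0},
  {"x":-20,"y":0,"z":-7,"rx":0,"ry":0,"rz":0,"hand":0},
  {"x":-20,"y":0,"z":-8,"rx":0,"ry":0,"rz":0,"hand":0},
  {"x":-20,"y":0,"z":-9,"rx":0,"ry":0,"rz":0,"hand":0},
  {"x":0,"y":0,"z":0,"rx":0,"ry":0,"rz":0,"hand":0},
  {"x":0,"y":0,"z":0,"rx":0,"ry":0,"rz":0,"hand":0},
])

```text
time_s: 26.18
tool_pos: [551.1, -98.1, 244.7]
orientation: [[-1.0, -0.026, -0.0], [-0.026, 1.0, 0.002], [0.0, 0.002, -1.0]]
ft_force: [0.7, -0.4, 0.9]
finger_gap: 0.6
gripper_force: 0.0
```

Run:
```python
from h import *
np.set_printoptions(precision=2,suppress=True)
s=telemetry.get_state();print(s['joints'],s['tool_pos'],s['ft_force'])
b=snap('top','t7.png'); im=snap('scene','s7.png'); cv2.imwrite('pics/c10.png',np.hstack([cv2.resize(b[150:285,285:465],(400,300)),cv2.resize(im[120:360,140:460],(400,300))]))
```

```text
[-0.72  0.19  0.93  1.7  -0.16  1.33  1.84] [551.13 -98.1  244.68] [ 0.7  -0.43  0.91]
```

View pics/c10.png

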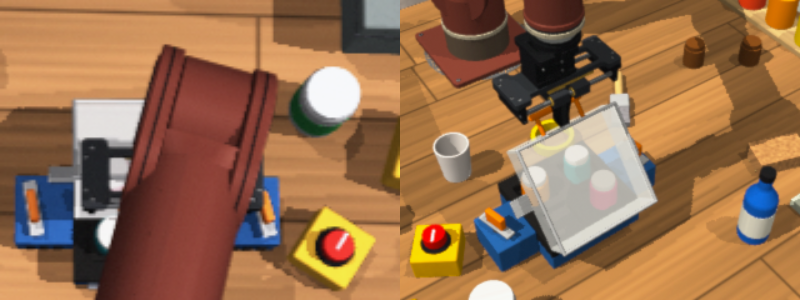

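The hood is about half closed (top face centred near (580,180)) and the bar is still in front of the fingers. Now I'll go above the bar and press down along the arc.

>>> send_rows([
  {"x":3,"y":0,"z":20,"rx":0,"ry":0,"rz":0,"hand":0},
  {"x":0,"y":0,"z":22,"rx":0,"ry":0,"rz":0,"hand":0},
  {"x":-16,"y":0,"z":0,"rx":0,"ry":0,"rz":0,"hand":0},
  {"x":0,"y":0,"z":-20,"rx":0,"ry":0,"rz":0,"hand":0},
  {"x":-13,"y":0,"z":-9,"rx":0,"ry":0,"rz":0,"hand":0},
  {"x":-12,"y":0,"z":-9,"rx":0,"ry":0,"rz":0,"hand":0},
  {"x":-12,"y":0,"z":-11,"rx":0,"ry":0,"rz":0,"hand":0},
  {"x":-11,"y":0,"z":-11,"rx":0,"ry":0,"rz":0,"hand":0},
  {"x":-10,"y":0,"z":-12,"rx":0,"ry":0,"rz":0,"hand":0},
  {"x":-10,"y":0,"z":-13,"rx":0,"ry":0,"rz":0,"hand":0},
  {"x":0,"y":0,"z":0,"rx":0,"ry":0,"rz":0,"hand":0},
])

```text
time_s: 27.2
tool_pos: [469.1, -99.0, 200.3]
orientation: [[-1.0, -0.025, -0.003], [-0.025, 1.0, -0.0], [0.003, -0.0, -1.0]]
ft_force: [0.0, 0.7, -0.9]
finger_gap: 0.4
gripper_force: 0.0
```

Run:
```python
from h import *
np.set_printoptions(precision=2,suppress=True)
s=telemetry.get_state();print(s['joints'],s['tool_pos'],s['ft_force'])
b=snap('top','t8.png'); im=snap('scene','s8.png'); cv2.imwrite('pics/c11.png',np.hstack([cv2.resize(b[150:285,285:465],(400,300)),cv2.resize(im[120:360,140:460],(400,300))]))
```

```text
[-0.8  -0.04  0.91  1.94  0.04  1.23  1.69] [469.09 -98.97 200.27] [ 0.01  0.74 -0.86]
```

View pics/c11.png

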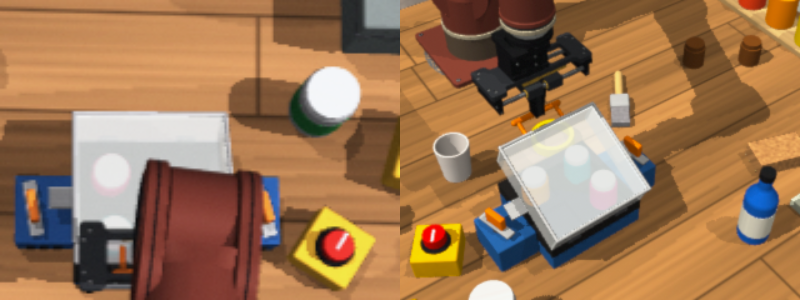

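The hood is at roughly 25° with the fingers on the bar. Continuing down.

>>> send_rows([
  {"x":-8,"y":0,"z":-12,"rx":0,"ry":0,"rz":0,"hand":0},
  {"x":-8,"y":0,"z":-13,"rx":0,"ry":0,"rz":0,"hand":0},
  {"x":-6,"y":0,"z":-13,"rx":0,"ry":0,"rz":0,"hand":0},
  {"x":-6,"y":0,"z":-13,"rx":0,"ry":0,"rz":0,"hand":0},
  {"x":-4,"y":0,"z":-12,"rx":0,"ry":0,"rz":0,"hand":0},
  {"x":-3,"y":0,"z":-10,"rx":0,"ry":0,"rz":0,"hand":0},
  {"x":0,"y":0,"z":-7,"rx":0,"ry":0,"rz":0,"hand":0},
  {"x":0,"y":0,"z":-3,"rx":0,"ry":0,"rz":0,"hand":0},
  {"x":0,"y":0,"z":0,"rx":0,"ry":0,"rz":0,"hand":0},
  {"x":0,"y":0,"z":0,"rx":0,"ry":0,"rz":0,"hand":0},
])

```text
time_s: 28.13
tool_pos: [436.3, -98.7, 119.0]
orientation: [[-1.0, -0.026, 0.0], [-0.026, 1.0, -0.001], [-0.0, -0.001, -1.0]]
ft_force: [0.3, -0.2, 0.4]
finger_gap: 0.3
gripper_force: 0.0
```

>>> send_rows([
  {"x":0,"y":0,"z":-4,"rx":0,"ry":0,"rz":0,"hand":0},
  {"x":0,"y":0,"z":-4,"rx":0,"ry":0,"rz":0,"hand":0},
  {"x":0,"y":0,"z":-3,"rx":0,"ry":0,"rz":0,"hand":0},
  {"x":0,"y":0,"z":0,"rx":0,"ry":0,"rz":0,"hand":0},
  {"x":0,"y":0,"z":0,"rx":0,"ry":0,"rz":0,"hand":0},
  {"x":0,"y":0,"z":0,"rx":0,"ry":0,"rz":0,"hand":0},
])

```text
time_s: 28.63
tool_pos: [440.6, -98.7, 110.0]
orientation: [[-1.0, -0.027, 0.01], [-0.027, 1.0, -0.0], [-0.01, -0.001, -1.0]]
ft_force: [10.5, -0.5, 8.6]
finger_gap: 0.4
gripper_force: 6.3
```

>>> send_rows([
  {"x":0,"y":0,"z":25,"rx":0,"ry":0,"rz":0,"hand":0},
  {"x":0,"y":0,"z":30,"rx":0,"ry":0,"rz":0,"hand":0},
  {"x":30,"y":0,"z":0,"rx":0,"ry":0,"rz":0,"hand":0},
  {"x":40,"y":0,"z":0,"rx":0,"ry":0,"rz":0,"hand":0},
  {"x":0,"y":0,"z":-20,"rx":0,"ry":0,"rz":0,"hand":0},
  {"x":0,"y":0,"z":-12,"rx":0,"ry":0,"rz":0,"hand":0},
  {"x":0,"y":0,"z":-5,"rx":0,"ry":0,"rz":0,"hand":0},
  {"x":0,"y":0,"z":-3,"rx":0,"ry":0,"rz":0,"hand":0},
  {"x":0,"y":0,"z":0,"rx":0,"ry":0,"rz":0,"hand":0},
  {"x":0,"y":0,"z":0,"rx":0,"ry":0,"rz":0,"hand":0},
])

```text
time_s: 29.47
tool_pos: [498.9, -98.5, 124.3]
orientation: [[-1.0, -0.024, -0.002], [-0.025, 1.0, 0.003], [0.002, 0.003, -1.0]]
ft_force: [-10.8, 2.4, 24.7]
finger_gap: 1.0
gripper_force: 12.4
```

Contact on the hood top came at fingertip z = 116 mm, which is the shut height, so the hood is closed. Next I'll raise and swing the tool half a turn the other way (for wrist range) over the left fin.

>>> send_rows([
  {"x":0,"y":0,"z":30,"rx":0,"ry":0,"rz":-0.1,"hand":0},
  {"x":0,"y":0,"z":35,"rx":0,"ry":0,"rz":-0.12,"hand":0},
  {"x":0,"y":20,"z":35,"rx":0,"ry":0,"rz":-0.12,"hand":40},
  {"x":10,"y":20,"z":0,"rx":0,"ry":0,"rz":-0.12,"hand":40},
  {"x":10,"y":20,"z":0,"rx":0,"ry":0,"rz":-0.12,"hand":40},
  {"x":10,"y":20,"z":0,"rx":0,"ry":0,"rz":-0.12,"hand":40},
  {"x":10,"y":20,"z":0,"rx":0,"ry":0,"rz":-0.12,"hand":40},
  {"x":0,"y":20,"z":0,"rx":0,"ry":0,"rz":-0.12,"hand":40},
  {"x":0,"y":0,"z":0,"rx":0,"ry":0,"rz":-0.12,"hand":40},
  {"x":0,"y":0,"z":0,"rx":0,"ry":0,"rz":-0.12,"hand":40},
  {"x":0,"y":0,"z":0,"rx":0,"ry":0,"rz":-0.12,"hand":40},
  {"x":0,"y":0,"z":0,"rx":0,"ry":0,"rz":-0.12,"hand":40},
])

```text
time_s: 30.47
tool_pos: [539.2, 18.5, 217.7]
orientation: [[-0.187, 0.982, -0.0], [0.982, 0.187, 0.002], [0.002, 0.0, -1.0]]
ft_force: [0.2, -0.9, 0.2]
finger_gap: 39.7
gripper_force: 0.0
```

>>> send_rows([
  {"x":0,"y":0,"z":0,"rx":0,"ry":0,"rz":-0.12,"hand":40},
  {"x":0,"y":0,"z":0,"rx":0,"ry":0,"rz":-0.12,"hand":40},
  {"x":0,"y":0,"z":0,"rx":0,"ry":0,"rz":-0.12,"hand":40},
  {"x":0,"y":0,"z":0,"rx":0,"ry":0,"rz":-0.12,"hand":40},
  {"x":0,"y":0,"z":0,"rx":0,"ry":0,"rz":-0.12,"hand":40},
  {"x":0,"y":0,"z":0,"rx":0,"ry":0,"rz":-0.12,"hand":40},
  {"x":0,"y":0,"z":0,"rx":0,"ry":0,"rz":-0.12,"hand":40},
  {"x":0,"y":0,"z":0,"rx":0,"ry":0,"rz":-0.12,"hand":40},
  {"x":0,"y":0,"z":0,"rx":0,"ry":0,"rz":-0.12,"hand":40},
  {"x":0,"y":0,"z":0,"rx":0,"ry":0,"rz":-0.12,"hand":40},
  {"x":0,"y":0,"z":0,"rx":0,"ry":0,"rz":-0.12,"hand":40},
  {"x":0,"y":0,"z":0,"rx":0,"ry":0,"rz":0,"hand":40},
])

```text
time_s: 31.47
tool_pos: [539.3, 18.5, 217.5]
orientation: [[0.905, 0.425, 0.0], [0.425, -0.905, 0.001], [0.001, -0.001, -1.0]]
ft_force: [-0.6, -0.2, 0.8]
finger_gap: 40.1
gripper_force: 0.0
```

```bash
cat >> h.py <<'E'
def fins(n,im,z=102.5,amin=20):
    hsv=cv2.cvtColor(im,cv2.COLOR_BGR2HSV)
    m=cv2.inRange(hsv,(6,170,120),(17,255,255)); N,L,S,C=cv2.connectedComponentsWithStats(m)
    for i in range(1,N):
        if S[i,4]>=amin:
            r=cv2.minAreaRect(np.argwhere(L==i)[:,::-1].astype(np.float32)); b=cv2.boxPoints(r)
            l=[np.linalg.norm(b[1]-b[0]),np.linalg.norm(b[2]-b[1])]; k=int(l[1]>l[0])
            P,Q=(ray(n,*b[k],z),ray(n,*b[k+1],z)); d=P-Q
            print(S[i],ray(n,*r[0],z),'len',np.linalg.norm(d),'ang',np.arctan(d[1]/d[0]) if d[0] else 1.57)
E
python3 - <<'E'
from h import *
np.set_printoptions(precision=2,suppress=True)
s=telemetry.get_state();print(s['joints'],s['tool_pos'],s['orientation'])
a=snap('wrist','w9.png'); fins('wrist',a,102.5,80)
fins('top',cv2.imread('pics/t4.png'));
E
```

```text
[-1.24  0.28  1.34  1.8  -0.29  1.29 -0.96] [539.31  18.52 217.49] [[ 0.91  0.42  0.  ]
 [ 0.42 -0.91  0.  ]
 [ 0.   -0.   -1.  ]]
[269 177  27  54 153] [551.64  53.22 102.5 ] len 40.02643738809725 ang 0.18552167467851452
[586 338  22  32 443] [ 551.33 -221.9   102.5 ] len 27.683952277256907 ang 0.4311771182255743
[137 147  66  11 575] [800.96 430.1  102.5 ] len 187.16999875444796 ang -1.5641236963565124
[338 175  39   7 130] [ 738.34 -108.18  102.5 ] len 108.08840097248277 ang -1.5436431039602299
[401 236   6  14  39] [ 556.77 -241.81  102.5 ] len 37.965643372497624 ang 0.24224605787430892
[360 253  17  12  34] [ 505.3  -137.72  102.5 ] len 48.16260747967442 ang 1.1806497508539286
[ 63 296  27  26 512] [349.86 654.29 102.5 ] len 71.36446691592954 ang -1.5432338259098959
[ 89 297  12  24 164] [352.44 602.07 102.5 ] len 63.238354372819465 ang 0.18251868641879548
```

View pics/w9.png

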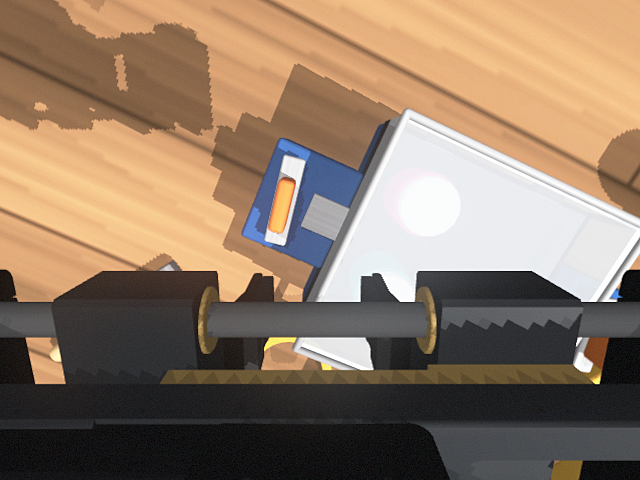

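The left fin is at (283,206) px, world (551.6, 53.2), angle 0.19. The ear shows beside it at (325,215), lying on the wing, with the hood shut. Joint 3 is near its limit, so I'll align in small steps.

>>> send_rows([
  {"x":6,"y":17,"z":0,"rx":0,"ry":0,"rz":-0.06,"hand":40},
  {"x":6,"y":17,"z":0,"rx":0,"ry":0,"rz":-0.06,"hand":40},
  {"x":0,"y":0,"z":0,"rx":0,"ry":0,"rz":0,"hand":40},
  {"x":0,"y":0,"z":0,"rx":0,"ry":0,"rz":0,"hand":40},
])

```text
time_s: 31.85
tool_pos: [551.8, 53.4, 217.4]
orientation: [[0.946, 0.325, 0.0], [0.325, -0.946, -0.001], [0.0, 0.001, -1.0]]
ft_force: [-0.2, -1.5, -1.0]
finger_gap: 40.4
gripper_force: 0.0
```

Run:
```python
from h import *
np.set_printoptions(precision=3,suppress=True)
s=telemetry.get_state();print(s['joints'],s['tool_pos'],s['orientation'][:,0])
```

```text
[-1.249  0.349  1.324  1.762 -0.35   1.307 -1.085] [551.817  53.381 217.439] [0.946 0.325 0.   ]
```

>>> send_rows([
  {"x":0,"y":0,"z":-30,"rx":0,"ry":0,"rz":-0.04,"hand":40},
  {"x":0,"y":0,"z":-30,"rx":0,"ry":0,"rz":-0.04,"hand":40},
  {"x":0,"y":0,"z":-30,"rx":0,"ry":0,"rz":0,"hand":40},
  {"x":0,"y":0,"z":-25,"rx":0,"ry":0,"rz":0,"hand":40},
  {"x":0,"y":0,"z":-13,"rx":0,"ry":0,"rz":0,"hand":40},
  {"x":0,"y":0,"z":0,"rx":0,"ry":0,"rz":0,"hand":40},
  {"x":0,"y":0,"z":0,"rx":0,"ry":0,"rz":0,"hand":40},
])

```text
time_s: 32.43
tool_pos: [552.0, 52.1, 90.3]
orientation: [[0.97, 0.243, 0.001], [0.243, -0.97, -0.001], [0.001, 0.001, -1.0]]
ft_force: [0.6, -0.4, 1.1]
finger_gap: 40.3
gripper_force: 0.0
```

>>> send_rows([
  {"x":0,"y":0,"z":0,"rx":0,"ry":0,"rz":0,"hand":5},
  {"x":0,"y":0,"z":0,"rx":0,"ry":0,"rz":0,"hand":5},
  {"x":0,"y":0,"z":0,"rx":0,"ry":0,"rz":0,"hand":5},
  {"x":0,"y":0,"z":0,"rx":0,"ry":0,"rz":0,"hand":5},
  {"x":0,"y":0,"z":0,"rx":0,"ry":0,"rz":0,"hand":5},
  {"x":0,"y":0,"z":0,"rx":0,"ry":0,"rz":0,"hand":5},
])

```text
time_s: 32.93
tool_pos: [552.1, 53.3, 90.0]
orientation: [[0.97, 0.243, 0.001], [0.243, -0.97, 0.0], [0.001, 0.0, -1.0]]
ft_force: [-1.2, 2.2, 4.0]
finger_gap: 11.5
gripper_force: 29.8
```

Run:
```python
from h import *
np.set_printoptions(precision=3,suppress=True)
s=telemetry.get_state();print(s['joints'],s['tool_pos'],s['orientation'][:,0])
```

```text
[-1.105  0.495  1.173  1.903 -0.517  1.091 -1.049] [552.078  53.255  90.034] [0.97  0.243 0.001]
```

>>> send_rows([
  {"x":0,"y":0,"z":0,"rx":0,"ry":0,"rz":0.115,"hand":5},
  {"x":0,"y":0,"z":0,"rx":0,"ry":0,"rz":0.115,"hand":5},
  {"x":0,"y":0,"z":0,"rx":0,"ry":0,"rz":0.115,"hand":5},
  {"x":0,"y":0,"z":0,"rx":0,"ry":0,"rz":0.115,"hand":5},
  {"x":0,"y":0,"z":0,"rx":0,"ry":0,"rz":0.115,"hand":5},
  {"x":0,"y":0,"z":0,"rx":0,"ry":0,"rz":0.115,"hand":5},
  {"x":0,"y":0,"z":0,"rx":0,"ry":0,"rz":0.115,"hand":5},
  {"x":0,"y":0,"z":0,"rx":0,"ry":0,"rz":0.115,"hand":5},
  {"x":0,"y":0,"z":0,"rx":0,"ry":0,"rz":0.115,"hand":5},
  {"x":0,"y":0,"z":0,"rx":0,"ry":0,"rz":0.115,"hand":5},
  {"x":0,"y":0,"z":0,"rx":0,"ry":0,"rz":0.115,"hand":5},
  {"x":0,"y":0,"z":0,"rx":0,"ry":0,"rz":0.1,"hand":5},
])

```text
time_s: 33.93
tool_pos: [550.3, 54.7, 90.0]
orientation: [[-0.046, 0.999, -0.003], [0.999, 0.046, 0.004], [0.004, -0.003, -1.0]]
ft_force: [-10.8, 5.1, 12.8]
finger_gap: 11.7
gripper_force: 29.8
```

>>> send_rows([
  {"x":0,"y":0,"z":0,"rx":0,"ry":0,"rz":0,"hand":5},
  {"x":0,"y":0,"z":0,"rx":0,"ry":0,"rz":0,"hand":5},
  {"x":0,"y":0,"z":0,"rx":0,"ry":0,"rz":0,"hand":5},
])

```text
time_s: 34.18
tool_pos: [550.3, 54.6, 89.9]
orientation: [[-0.04, 0.999, -0.003], [0.999, 0.04, 0.004], [0.004, -0.003, -1.0]]
ft_force: [-11.0, 5.6, 13.9]
finger_gap: 12.0
gripper_force: 29.8
```

The left turnbutton is at its stop (tool at 92°). Releasing it and moving to the right one.

>>> send_rows([
  {"x":0,"y":0,"z":0,"rx":0,"ry":0,"rz":0,"hand":40},
  {"x":0,"y":0,"z":0,"rx":0,"ry":0,"rz":0,"hand":40},
  {"x":0,"y":0,"z":0,"rx":0,"ry":0,"rz":0,"hand":40},
  {"x":0,"y":0,"z":0,"rx":0,"ry":0,"rz":0,"hand":40},
  {"x":0,"y":0,"z":25,"rx":0,"ry":0,"rz":0,"hand":40},
  {"x":0,"y":0,"z":35,"rx":0,"ry":0,"rz":-0.1,"hand":40},
  {"x":0,"y":0,"z":35,"rx":0,"ry":0,"rz":-0.1,"hand":40},
  {"x":0,"y":-15,"z":30,"rx":0,"ry":0,"rz":-0.1,"hand":40},
  {"x":0,"y":-30,"z":0,"rx":0,"ry":0,"rz":-0.1,"hand":40},
  {"x":0,"y":-35,"z":0,"rx":0,"ry":0,"rz":-0.1,"hand":40},
  {"x":0,"y":-35,"z":0,"rx":0,"ry":0,"rz":-0.1,"hand":40},
  {"x":0,"y":-35,"z":0,"rx":0,"ry":0,"rz":-0.1,"hand":40},
])

```text
time_s: 35.18
tool_pos: [552.0, -98.5, 215.0]
orientation: [[0.617, 0.787, 0.002], [0.787, -0.617, 0.001], [0.002, 0.001, -1.0]]
ft_force: [0.2, -0.2, -0.5]
finger_gap: 40.5
gripper_force: 0.0
```

>>> send_rows([
  {"x":0,"y":-35,"z":0,"rx":0,"ry":0,"rz":-0.1,"hand":40},
  {"x":0,"y":-30,"z":0,"rx":0,"ry":0,"rz":-0.1,"hand":40},
  {"x":0,"y":-15,"z":0,"rx":0,"ry":0,"rz":-0.1,"hand":40},
  {"x":0,"y":-10,"z":0,"rx":0,"ry":0,"rz":-0.1,"hand":40},
  {"x":0,"y":0,"z":0,"rx":0,"ry":0,"rz":-0.1,"hand":40},
  {"x":0,"y":0,"z":0,"rx":0,"ry":0,"rz":0,"hand":40},
  {"x":0,"y":0,"z":0,"rx":0,"ry":0,"rz":0,"hand":40},
])

```text
time_s: 35.77
tool_pos: [552.1, -187.1, 214.5]
orientation: [[0.916, 0.401, 0.001], [0.401, -0.916, -0.001], [0.0, 0.001, -1.0]]
ft_force: [0.6, 0.7, -0.7]
finger_gap: 40.1
gripper_force: 0.0
```

Run:
```python
from h import *
np.set_printoptions(precision=2,suppress=True)
s=telemetry.get_state();print(s['joints'],s['tool_pos'],s['orientation'][:,0])
a=snap('wrist','w10.png'); fins('wrist',a,102.5,80); cv2.imwrite('pics/s10.png',snap('scene','s10.png'))
```

```text
[-0.69  0.39  1.2   1.7  -0.37  1.31 -0.58] [ 552.07 -187.13  214.46] [0.92 0.4  0.  ]
[  0  99  20  24 332] [550.78  39.78 102.5 ] len 14.43310138921564 ang -1.5111833277359377
[376 235  21  47 151] [ 560.54 -238.26  102.5 ] len 35.08924863384668 ang 0.26313075113025636
```

>>> send_rows([
  {"x":3,"y":-26,"z":0,"rx":0,"ry":0,"rz":-0.07,"hand":40},
  {"x":3,"y":-26,"z":0,"rx":0,"ry":0,"rz":-0.07,"hand":40},
  {"x":0,"y":0,"z":-30,"rx":0,"ry":0,"rz":0,"hand":40},
  {"x":0,"y":0,"z":-30,"rx":0,"ry":0,"rz":0,"hand":40},
  {"x":0,"y":0,"z":-30,"rx":0,"ry":0,"rz":0,"hand":40},
  {"x":0,"y":0,"z":-22,"rx":0,"ry":0,"rz":0,"hand":40},
  {"x":0,"y":0,"z":-13,"rx":0,"ry":0,"rz":0,"hand":40},
  {"x":0,"y":0,"z":0,"rx":0,"ry":0,"rz":0,"hand":40},
  {"x":0,"y":0,"z":0,"rx":0,"ry":0,"rz":0,"hand":40},
])

```text
time_s: 36.62
tool_pos: [558.2, -239.0, 90.1]
orientation: [[0.963, 0.268, 0.001], [0.268, -0.963, -0.001], [0.001, 0.001, -1.0]]
ft_force: [-0.5, 0.9, 0.5]
finger_gap: 40.0
gripper_force: 0.0
```

>>> send_rows([
  {"x":0,"y":0,"z":0,"rx":0,"ry":0,"rz":0,"hand":5},
  {"x":0,"y":0,"z":0,"rx":0,"ry":0,"rz":0,"hand":5},
  {"x":0,"y":0,"z":0,"rx":0,"ry":0,"rz":0,"hand":5},
  {"x":0,"y":0,"z":0,"rx":0,"ry":0,"rz":0,"hand":5},
  {"x":0,"y":0,"z":0,"rx":0,"ry":0,"rz":0,"hand":5},
  {"x":0,"y":0,"z":0,"rx":0,"ry":0,"rz":0,"hand":5},
])

```text
time_s: 37.12
tool_pos: [558.7, -240.4, 90.2]
orientation: [[0.964, 0.266, 0.003], [0.266, -0.964, -0.003], [0.002, 0.004, -1.0]]
ft_force: [2.6, -5.7, 0.0]
finger_gap: 11.8
gripper_force: 30.0
```

>>> send_rows([
  {"x":0,"y":0,"z":0,"rx":0,"ry":0,"rz":0.115,"hand":5},
  {"x":0,"y":0,"z":0,"rx":0,"ry":0,"rz":0.115,"hand":5},
  {"x":0,"y":0,"z":0,"rx":0,"ry":0,"rz":0.115,"hand":5},
  {"x":0,"y":0,"z":0,"rx":0,"ry":0,"rz":0.115,"hand":5},
  {"x":0,"y":0,"z":0,"rx":0,"ry":0,"rz":0.115,"hand":5},
  {"x":0,"y":0,"z":0,"rx":0,"ry":0,"rz":0.115,"hand":5},
  {"x":0,"y":0,"z":0,"rx":0,"ry":0,"rz":0.115,"hand":5},
  {"x":0,"y":0,"z":0,"rx":0,"ry":0,"rz":0.115,"hand":5},
  {"x":0,"y":0,"z":0,"rx":0,"ry":0,"rz":0.115,"hand":5},
  {"x":0,"y":0,"z":0,"rx":0,"ry":0,"rz":0.115,"hand":5},
  {"x":0,"y":0,"z":0,"rx":0,"ry":0,"rz":0.115,"hand":5},
  {"x":0,"y":0,"z":0,"rx":0,"ry":0,"rz":0.07,"hand":5},
])

```text
time_s: 38.12
tool_pos: [556.7, -239.0, 90.2]
orientation: [[-0.04, 0.999, -0.001], [0.999, 0.04, 0.003], [0.003, -0.001, -1.0]]
ft_force: [-7.1, 4.1, 10.3]
finger_gap: 11.9
gripper_force: 30.2
```

>>> send_rows([
  {"x":0,"y":0,"z":0,"rx":0,"ry":0,"rz":0,"hand":5},
  {"x":0,"y":0,"z":0,"rx":0,"ry":0,"rz":0,"hand":5},
  {"x":0,"y":0,"z":0,"rx":0,"ry":0,"rz":0,"hand":5},
])

```text
time_s: 38.37
tool_pos: [556.7, -239.0, 90.1]
orientation: [[-0.033, 0.999, -0.001], [0.999, 0.033, 0.003], [0.003, -0.001, -1.0]]
ft_force: [-7.8, 4.1, 10.7]
finger_gap: 11.8
gripper_force: 30.1
```

The right turnbutton is across too. Releasing it and moving to the stop.

>>> send_rows([
  {"x":0,"y":0,"z":0,"rx":0,"ry":0,"rz":0,"hand":40},
  {"x":0,"y":0,"z":0,"rx":0,"ry":0,"rz":0,"hand":40},
  {"x":0,"y":0,"z":0,"rx":0,"ry":0,"rz":0,"hand":40},
  {"x":0,"y":0,"z":0,"rx":0,"ry":0,"rz":0,"hand":40},
  {"x":0,"y":0,"z":25,"rx":0,"ry":0,"rz":0,"hand":40},
  {"x":0,"y":0,"z":35,"rx":0,"ry":0,"rz":0,"hand":70},
  {"x":0,"y":0,"z":35,"rx":0,"ry":0,"rz":0,"hand":70},
  {"x":-4,"y":-20,"z":15,"rx":0,"ry":0,"rz":0,"hand":70},
  {"x":-10,"y":-30,"z":0,"rx":0,"ry":0,"rz":0,"hand":70},
  {"x":-10,"y":-30,"z":0,"rx":0,"ry":0,"rz":0,"hand":70},
  {"x":-10,"y":-10,"z":0,"rx":0,"ry":0,"rz":0,"hand":70},
  {"x":-10,"y":-10,"z":0,"rx":0,"ry":0,"rz":0,"hand":70},
])

```text
time_s: 39.37
tool_pos: [512.9, -340.8, 199.6]
orientation: [[-0.032, 0.999, 0.0], [0.999, 0.032, 0.0], [0.0, 0.0, -1.0]]
ft_force: [1.0, 0.7, -0.2]
finger_gap: 68.9
gripper_force: 0.0
```

>>> send_rows([
  {"x":0,"y":0,"z":0,"rx":0,"ry":0,"rz":0,"hand":70},
  {"x":0,"y":0,"z":0,"rx":0,"ry":0,"rz":0,"hand":70},
])

```text
time_s: 39.53
tool_pos: [514.0, -338.5, 199.5]
orientation: [[-0.034, 0.999, 0.001], [0.999, 0.034, 0.002], [0.002, 0.001, -1.0]]
ft_force: [1.9, 0.8, -0.4]
finger_gap: 69.8
gripper_force: 0.0
```

Run:
```python
from h import *
np.set_printoptions(precision=2,suppress=True)
s=telemetry.get_state();print(s['joints'],s['tool_pos'],s['orientation'][:,0])
a=snap('wrist','w11.png'); im=snap('scene','s11.png')
hsv=cv2.cvtColor(a,cv2.COLOR_BGR2HSV)
red=cv2.inRange(hsv,(0,180,90),(6,255,255))|cv2.inRange(hsv,(172,180,90),(180,255,255))
N,L,S,C=cv2.connectedComponentsWithStats(red)
for i in range(1,N):
    if S[i,4]>100: print(S[i],ray('wrist',*C[i],76))
cv2.imwrite('pics/c12.png',np.hstack([cv2.resize(a,(400,300)),cv2.resize(im[150:390,80:400],(400,300))]))
```

```text
[-0.15  0.36  0.85  1.63 -0.28  1.28  0.78] [ 513.98 -338.54  199.49] [-0.03  1.    0.  ]
[159 279  22  23 257] [ 398.62 -385.1    76.  ]
```

View pics/c12.png

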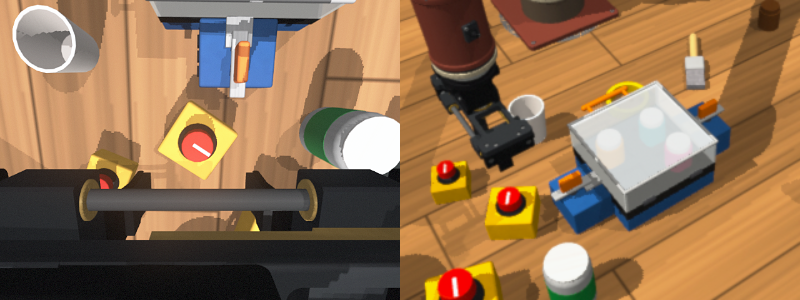

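The hood is shut and both fins lie across (scene crop (570,182) and (708,105)). The stop cap is seen under the tool at (198,143), half scale. Checking its position.

Run:
```python
from h import *
np.set_printoptions(precision=1,suppress=True)
print(ray('wrist',317,230,76))
a=cv2.imread('pics/w11.png'); hsv=cv2.cvtColor(a,cv2.COLOR_BGR2HSV)
m=cv2.inRange(hsv,(0,140,90),(8,255,255))|cv2.inRange(hsv,(172,140,90),(180,255,255)); m[:, :270]=0; m[270:]=0
N,L,S,C=cv2.connectedComponentsWithStats(m); i=1+S[1:,4].argmax(); print(S[i],C[i],ray('wrist',*C[i],76))
```

```text
[ 514.6 -331.4   76. ]
[ 290  206   52   53 1929] [314.8 231.8] [ 513.  -332.8   76. ]
```

>>> send_rows([
  {"x":0,"y":3,"z":-30,"rx":0,"ry":0,"rz":0,"hand":70},
  {"x":0,"y":0,"z":-35,"rx":0,"ry":0,"rz":0,"hand":70},
  {"x":0,"y":0,"z":-35,"rx":0,"ry":0,"rz":0,"hand":70},
  {"x":0,"y":0,"z":-22,"rx":0,"ry":0,"rz":0,"hand":70},
  {"x":0,"y":0,"z":-13,"rx":0,"ry":0,"rz":0,"hand":70},
  {"x":0,"y":0,"z":0,"rx":0,"ry":0,"rz":0,"hand":70},
  {"x":0,"y":0,"z":0,"rx":0,"ry":0,"rz":0,"hand":70},
  {"x":0,"y":0,"z":0,"rx":0,"ry":0,"rz":0,"hand":70},
])

```text
time_s: 40.3
tool_pos: [515.2, -336.5, 66.3]
orientation: [[-0.035, 0.999, 0.003], [0.999, 0.035, -0.0], [-0.0, 0.003, -1.0]]
ft_force: [-0.2, -0.1, 1.0]
finger_gap: 70.0
gripper_force: 0.0
```

>>> send_rows([
  {"x":0,"y":0,"z":-1,"rx":0,"ry":0,"rz":0,"hand":25},
  {"x":0,"y":0,"z":0,"rx":0,"ry":0,"rz":0,"hand":25},
  {"x":0,"y":0,"z":0,"rx":0,"ry":0,"rz":0,"hand":25},
  {"x":0,"y":0,"z":0,"rx":0,"ry":0,"rz":0,"hand":25},
  {"x":0,"y":0,"z":0,"rx":0,"ry":0,"rz":0,"hand":25},
  {"x":0,"y":0,"z":0,"rx":0,"ry":0,"rz":0,"hand":25},
  {"x":0,"y":0,"z":0,"rx":0,"ry":0,"rz":0,"hand":25},
])

```text
time_s: 40.88
tool_pos: [512.9, -336.3, 63.8]
orientation: [[-0.034, 0.999, -0.001], [0.999, 0.034, 0.002], [0.002, -0.001, -1.0]]
ft_force: [-5.8, 1.2, 5.9]
finger_gap: 39.1
gripper_force: 30.0
```

Gripped at 39 mm. Turning clockwise about 1 rad while rising 8 mm.

>>> send_rows([
  {"x":0,"y":0,"z":0.8,"rx":0,"ry":0,"rz":-0.1,"hand":25},
  {"x":0,"y":0,"z":0.8,"rx":0,"ry":0,"rz":-0.1,"hand":25},
  {"x":0,"y":0,"z":0.8,"rx":0,"ry":0,"rz":-0.1,"hand":25},
  {"x":0,"y":0,"z":0.8,"rx":0,"ry":0,"rz":-0.1,"hand":25},
  {"x":0,"y":0,"z":0.8,"rx":0,"ry":0,"rz":-0.1,"hand":25},
  {"x":0,"y":0,"z":0.8,"rx":0,"ry":0,"rz":-0.1,"hand":25},
  {"x":0,"y":0,"z":0.8,"rx":0,"ry":0,"rz":-0.1,"hand":25},
  {"x":0,"y":0,"z":0.8,"rx":0,"ry":0,"rz":-0.1,"hand":25},
  {"x":0,"y":0,"z":0.8,"rx":0,"ry":0,"rz":-0.1,"hand":25},
  {"x":0,"y":0,"z":0.8,"rx":0,"ry":0,"rz":-0.1,"hand":25},
  {"x":0,"y":0,"z":0.3,"rx":0,"ry":0,"rz":-0.05,"hand":25},
  {"x":0,"y":0,"z":0,"rx":0,"ry":0,"rz":0,"hand":25},
])

```text
time_s: 41.88
tool_pos: [514.3, -336.7, 71.9]
orientation: [[0.851, 0.526, 0.001], [0.526, -0.851, -0.002], [-0.0, 0.002, -1.0]]
ft_force: [1.9, -3.0, -4.2]
finger_gap: 39.5
gripper_force: 30.0
```

>>> send_rows([
  {"x":0,"y":0,"z":0,"rx":0,"ry":0,"rz":0,"hand":25},
  {"x":0,"y":0,"z":0,"rx":0,"ry":0,"rz":0,"hand":25},
  {"x":0,"y":0,"z":0,"rx":0,"ry":0,"rz":0,"hand":25},
])

```text
time_s: 42.13
tool_pos: [514.3, -336.7, 71.9]
orientation: [[0.848, 0.529, 0.002], [0.529, -0.848, -0.001], [0.001, 0.002, -1.0]]
ft_force: [3.0, -4.6, -5.7]
finger_gap: 39.3
gripper_force: 30.0
```

>>> send_rows([
  {"x":0,"y":0,"z":0,"rx":0,"ry":0,"rz":0,"hand":70},
  {"x":0,"y":0,"z":0,"rx":0,"ry":0,"rz":0,"hand":70},
  {"x":0,"y":0,"z":0,"rx":0,"ry":0,"rz":0,"hand":70},
  {"x":0,"y":0,"z":0,"rx":0,"ry":0,"rz":0,"hand":70},
  {"x":0,"y":0,"z":0,"rx":0,"ry":0,"rz":0,"hand":70},
  {"x":0,"y":0,"z":20,"rx":0,"ry":0,"rz":0,"hand":70},
  {"x":0,"y":0,"z":38,"rx":0,"ry":0,"rz":0,"hand":70},
  {"x":0,"y":0,"z":38,"rx":0,"ry":0,"rz":0,"hand":70},
  {"x":0,"y":0,"z":38,"rx":0,"ry":0,"rz":0,"hand":70},
  {"x":-20,"y":0,"z":38,"rx":0,"ry":0,"rz":0,"hand":70},
  {"x":-20,"y":0,"z":0,"rx":0,"ry":0,"rz":0,"hand":70},
  {"x":0,"y":0,"z":0,"rx":0,"ry":0,"rz":0,"hand":70},
])

```text
time_s: 43.13
tool_pos: [471.6, -338.5, 245.1]
orientation: [[0.852, 0.524, 0.004], [0.524, -0.852, -0.0], [0.003, 0.002, -1.0]]
ft_force: [-1.0, -0.2, -1.3]
finger_gap: 70.1
gripper_force: 0.0
```

Run:
```python
from h import *
s=telemetry.get_state();print(s['tool_pos'],s['ft_force'])
a=snap('wrist','w12.png'); im=snap('scene','s12.png')
c=im[250:350,130:230]; c0=cv2.imread('pics/s11.png')[250:350,130:230]; ci=cv2.imread('pics/s0.png') if 0 else cv2.imread('pics/scene0.png')[250:350,130:230]
r=lambda q:cv2.resize(q,(266,266),interpolation=cv2.INTER_CUBIC)
top=np.hstack([r(ci),r(c0),r(c)]); bot=cv2.resize(im[190:370,100:400],(798,320))[:330]
bot=cv2.resize(np.hstack([cv2.resize(im[170:370,130:400],(399,330)),cv2.resize(a,(399,330))]),(798,330))
cv2.imwrite('pics/c13.png',np.vstack([top,bot]))
```

```text
[ 471.56983374 -338.48599659  245.10374729] [-0.96328615 -0.15741993 -1.34103753]
```

View pics/c13.png

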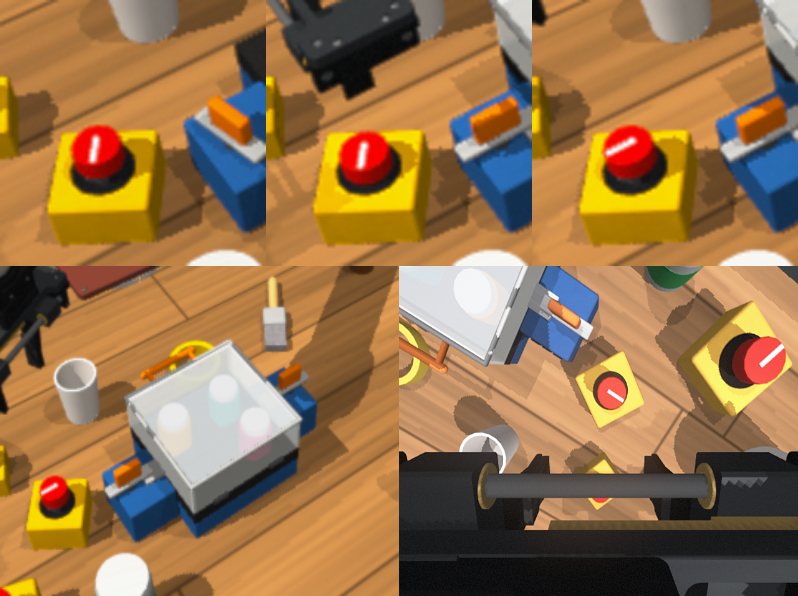

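The stop is up again with its mark turned about 1 rad clockwise (top row, left to right: start, pressed, now). The hood is shut, both fins are across, three jars stand inside, and the arm is clear. Handing in.

```bash
python3 -c "
from rig import robot; print(robot.close_job())"
```

```text
the job is handed in; nothing more can be done
None
```

I handed the job in at about 43 s of the 210 s allowed. The stop was pressed, the three jars present were seated, and the hood was shut; both turnbuttons were turned across, and the stop was then turned back up. The final images show all of this, but the hand-in returned no verdict.

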